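Snap the retainer cap into the display shell with the pusher

TASK

Lay the black retainer cap, stem up, in the round well of the display shell and let go of it. Then take the pusher from its stand and press the cap straight down with it until it snaps past the latches and sits fully home, keeping it firmly pressed (at least 12 N, but never over 25 N) for half a second before you lift off; use only the pusher for the pressing. Finally stand the pusher back in its stand, and leave everything else where it is.

Things in the scene. Friction and masses are not known exactly. Their poses are not given: they have to be found in the camera images.
- nest: Fixed assembly nest: aluminium base plate 150 x 180 mm, 10 mm thick, with a white plastic display back shell 130 x 160 mm, 19 mm thick, on top (its upper face is 29 mm above the table). Origin: centre of the underside, on the table; z up. Four small corner blocks rise 2 mm above the shell. It stands at varying places and yaws.
- well (a point): Centre of the bare floor of the round well in the shell, 10 mm above the table, 30 mm along +y of the nest from its centre; z up. The well is 42 mm across, 19 mm deep. A rigid shim on the floor, 0 to 6.5 mm thick, differs each time and is not measured. The cap laid in rests on four sprung latches, underside about 14.4 mm above this point; home, it sits on the shim.
- well_mouth (a point): Centre of the well's mouth, level with the shell's face, 19 mm above the bare floor; z up. Four dark steel sprung latch noses (5 mm thick, rounded) stick 4.5 mm out of the wall, centred 3.7 mm below this point, 33 mm between opposite tips. The cap passes them under about 6 to 12 N, hardest with its underside 9 to 11 mm above the bare floor; below that it drops easily and they hold it.
- cap: Black plastic retainer cap, 40 g (may vary), loose, upright on a white foam pad 90 x 90 x 8 mm. A round flange 39 mm across and 16 mm thick, bevelled below (31 mm across at the underside) and above, with a central round stem 20 mm across that rises from 16 mm to its flat top at 28 mm. Origin: centre of the underside; z along the stem, up.
- pusher: Hand pusher, about 160 g (may vary), loose, standing upright in its stand: a round aluminium rod 24 mm across from its flat foot up to 60 mm, then a round black handle 30 mm across from 60 to 105 mm. Origin: centre of the foot's flat face; z along the rod towards the handle.
- stand_floor (a point): Centre of the floor of the hole in the pusher's stand, 10 mm above the table; z up. The stand is a fixed grey block 70 x 70 x 35 mm with a round hole 28 mm across and 25 mm deep; the pusher's foot rests on this point. Pad and stand may trade places, one to the left and one to the right of the nest.
- mouse: Bystander: black computer mouse, 100 x 58 x 31 mm, on the table. Origin: centre of the underside.
- panels: Bystander: stack of five dark display panels, 110 x 170 x 25 mm. Origin: centre of the underside.
- jar: Bystander: small clear jar with a white lid, 54 mm across, 60 mm tall. Origin: centre of the underside.
- driver: Bystander: screwdriver with a grey handle, lying on the table. Origin: on the table under it; x along it towards the tip.
Things that resemble listed ones, but are neither listed nor needed, are in the scene too. What is shaped like the part that bears stand_floor but pink or purple is not meant.

How it is judged:
By the outcome, as a careful person would: the job done as asked, in the order asked, and still so for the second after the job is handed in, with the robot touching nothing.
It also fails if it takes over 72 s, if anything falls off the work surface, if the arm or the gripper's body presses on something with over 40 N, if the wrist force passes 120 N, or if a joint passes its speed limit or range.

ROBOT

A 6-joint arm with a two-finger parallel gripper is mounted at the origin on the work surface. World frame = base frame: x ahead of the robot, y to its left, z up, the work surface at z = 0. Lengths are in m, angles in rad, forces in N, time in s.
With the tool pointing down it reaches from about 0.35 to 0.775 m from the base axis. Payload 7.3 kg.
Tool frame: the origin (TCP) lies midway between the tips of the shut fingers; the grasp point (between the pads) lies 19 mm behind it (robot.grasp_offset is the z of the grasp point in the tool frame, in m); z points along the fingers, y is the direction in which the jaws open and shut (so a half turn about z gives the same grasp; the last joint's range is limited). The gripper opens to 92 mm and grips with 3 to 60 N. Pads are 19 mm wide; open, the fingers measure 130 mm over their backs; the gripper's body (75 mm by 190 mm) begins 47 mm behind the grasp point.
Start: joints at [1.007, 0.342, 1.524, -0, 1.275, -0.146], TCP at [0.213, 0.48, 0.227] pointing down, gripper open.
Joint ranges: [-2.53, 2.53], [-0.77, 2.02], [0.04, 2.7], [-1, 4.14], [0.28, 2.66], [-3.11, 3.11]. Speed limits (rad/s): [2.57, 2.57, 3.14, 3.14, 3.14, 3.14].

INTERFACE

Orientations are given as [roll, pitch, yaw] about the fixed x, y, z axes, in that order (R = Rz(yaw) Ry(pitch) Rx(roll)).
In Python, from cell import observe, imaging, workorder, robot gives the robot as it stands. The module is installed in compiled form; this text tells all that it offers.
- The arm moves only by the tool send_rows, never from a script. Its argument "series" is a list of rows, each a list of 7 numbers: the shift along the tool's x, y, z in m, then the turn, a rotation vector about the tool's x, y, z in rad, then the closure, from 0 (fully open) to 1 (shut). A call has 1 to 5 rows; each row shifts and turns the commanded pose from where the row before left it, along the tool's axes as they then stand; what a row does not reach is not made up. A row lasts 1/12 s, in which the tool goes at most 41.7 mm and 7.16 degrees, less where a joint would pass 70% of its speed; a pose out of reach is approached as far as the arm can. A call is refused whole if a number of a shift passes 0.0417 or a number of a turn 0.125, either way. A call with a gripper value outside its range is refused whole. The fingers move at their own pace and stop on an object; "newtons" is the grip in N (left out, the last holds). Time passes only in rows, so rows that do not move let the fingers close. It gives the time, the measured TCP pose, the force and the opening at its end, in the units of the state.
- observe(): the state, without advancing time (a new reading comes with each control period).
- imaging.read_camera(name): name is "side" or "top" or "wrist"; returns a dict with "color" (384x512x3 uint8, red, green, blue), "range_z" (384x512 float32, m along the optical axis (not along the pixel's ray), 0 where there is no reading), "vfov" (degrees; the focal length in pixels is half the picture's height over the tangent of half this angle, whatever the lens; pixels are square), "cx", "cy" (the principal point, pixels), "dist_coeffs" ([k1, k2, p1, p2, k3] as OpenCV has them; the pictures are not rectified), "T" (4x4, takes a point from camera to world coordinates). Camera axes: x right, y down, z forward; pixel columns grow to the right and rows downward; lengths in m; the calibration is good to about 2 mm. A picture is of the moment at which its call begins.
- workorder.hand_in(): hands the job in, once; it reports no verdict.
The state is a dict: "time": time; "qpos": joint angles; "qvel": joint speeds; "joint_efforts": joint torques, N m; "tool_pos": TCP position; "tool_rot": TCP orientation; "contact_force": force on the tool from outside, world axes, zero at the start; "torque": the same for the moment, N m; "opening": finger opening in m.
Only numpy, scipy, OpenCV 4.12 (cv2) and the standard library are available. Lean on these libraries where they do the work, as an engineer would, in place of code of your own. Each camera call takes 0.05 s, during which the arm holds its last target.

## Working session

There is one attempt and no reset: what is moved stays moved. The work goes in short steps, Python scripts to look and compute and a tool call to move; the robot and the scene stay as the last step left them, time stands still between calls to the robot, and variables do not carry over. Pictures are saved under pics/ and viewed, and the job is handed in when it is done.

Besides the shell and the picture viewer there is one more tool, called after "Call:" as name([rows], argument=value, ...), one row to a line, values as JSON. send_rows: Moves the arm, as the interface text tells. Its arguments: {"type":"object","properties":{"series":{"type":"array","items":{"type":"array","items":{"type":"number"}}},"newtons":{"type":"number"}},"required":["series"]}

```bash
mkdir -p pics; ls; cat > h.py <<'E'
import numpy as np, cv2
from cell import observe, imaging, workorder, robot
def grab(n):
    d=imaging.read_camera(n); np.savez('last_%s.npz'%n,**{k:np.array(v) for k,v in d.items()}); return d
def load(n): return dict(np.load('last_%s.npz'%n))
def K(d):
    f=384/2/np.tan(np.radians(float(d['vfov']))/2); return np.array([[f,0,float(d['cx'])],[0,f,float(d['cy'])],[0,0,1]])
def cloud(d):
    H,W=d['range_z'].shape; u,v=np.meshgrid(np.arange(W),np.arange(H))
    p=cv2.undistortPoints(np.stack([u,v],-1).reshape(-1,1,2).astype(np.float64),K(d),np.array(d['dist_coeffs'],float)).reshape(H,W,2)
    z=d['range_z'][...,None]; P=np.concatenate([p*z,z],-1); T=np.array(d['T']); return P@T[:3,:3].T+T[:3,3]
def rays(d,uv,zpl):
    p=cv2.undistortPoints(np.array(uv,float).reshape(-1,1,2),K(d),np.array(d['dist_coeffs'],float)).reshape(-1,2)
    T=np.array(d['T']); r=np.c_[p,np.ones(len(p))]@T[:3,:3].T; o=T[:3,3]; return o+r*((zpl-o[2])/r[:,2])[:,None]
def save(d,name,s=1): 
    c=d['color'][...,::-1]; cv2.imwrite('pics/'+name,cv2.resize(c,None,fx=s,fy=s,interpolation=cv2.INTER_CUBIC))
E
python3 - <<'E'
from h import *
print(observe(), robot.grasp_offset)
for n in ['top','side','wrist']:
    d=grab(n); save(d,n+'0.png',1.5); print(n,d['vfov'],d['cx'],d['cy'],d['dist_coeffs'],np.round(d['T'],3).tolist())
E
```

```text
pics
{'time': 0.0, 'qpos': array([ 1.00703974e+00,  3.42718536e-01,  1.52504714e+00, -3.30601308e-05,
        1.27541087e+00, -1.45976846e-01]), 'qvel': array([ 2.83835682e-04,  9.86375750e-05,  8.97426661e-05,  1.03078371e-03,
       -4.12351716e-04, -9.46012530e-04]), 'joint_efforts': array([ 1.69510363e-04, -4.31231868e+01, -2.44227630e+01,  7.18246470e-02,
        5.57795749e-02, -1.04715659e-04]), 'tool_pos': array([0.21275659, 0.47949084, 0.22603664]), 'tool_rot': array([-3.14002101e+00, -1.99114113e-04,  2.72382240e+00]), 'contact_force': array([ 0.30709158, -0.2142795 , -0.46633537]), 'torque': array([-0.04049561, -0.06717506,  0.0018059 ]), 'opening': 0.09182712122620934} -0.0188
top 44.98365500791347 256.6755687554769 190.48929604083406 [-0.18020761  0.          0.          0.          0.        ] [[0.015, -0.983, 0.184, 0.359], [-1.0, -0.015, 0.003, 0.019], [-0.001, -0.184, -0.983, 1.305], [0.0, 0.0, 0.0, 1.0]]
side 47.9517737212377 261.48269420065617 180.49991596555512 [0.04139672 0.         0.         0.         0.        ] [[0.894, -0.261, 0.364, 0.221], [-0.448, -0.562, 0.696, -0.65], [0.023, -0.785, -0.619, 0.654], [0.0, 0.0, 0.0, 1.0]]
wrist 65.79531075557804 251.7182965042305 194.6367987033322 [-0.06213523  0.          0.          0.          0.        ] [[0.405, 0.874, 0.267, 0.141], [0.914, -0.387, -0.119, 0.511], [-0.001, 0.292, -0.956, 0.385], [0.0, 0.0, 0.0, 1.0]]
```

View pics/top0.png

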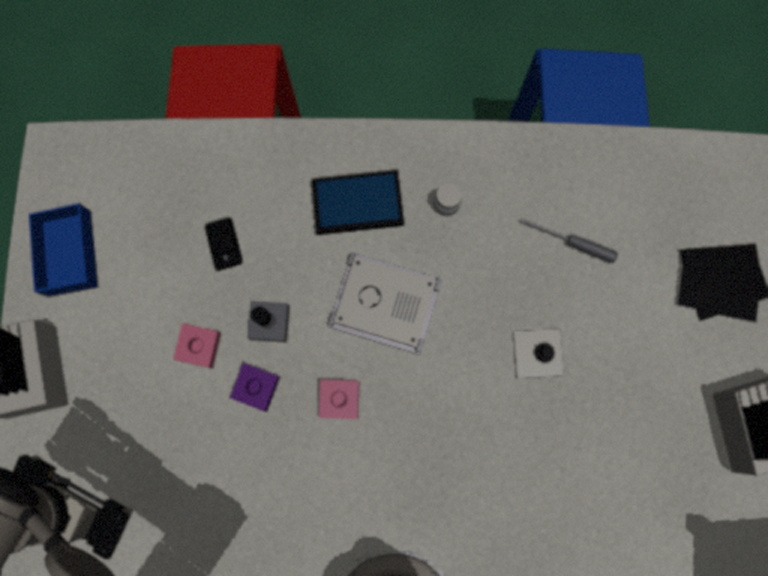

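View pics/side0.png

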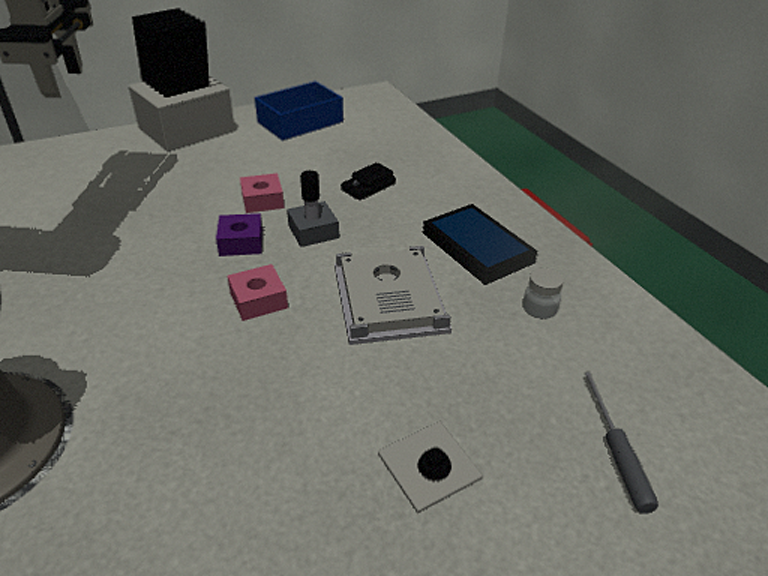

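View pics/wrist0.png

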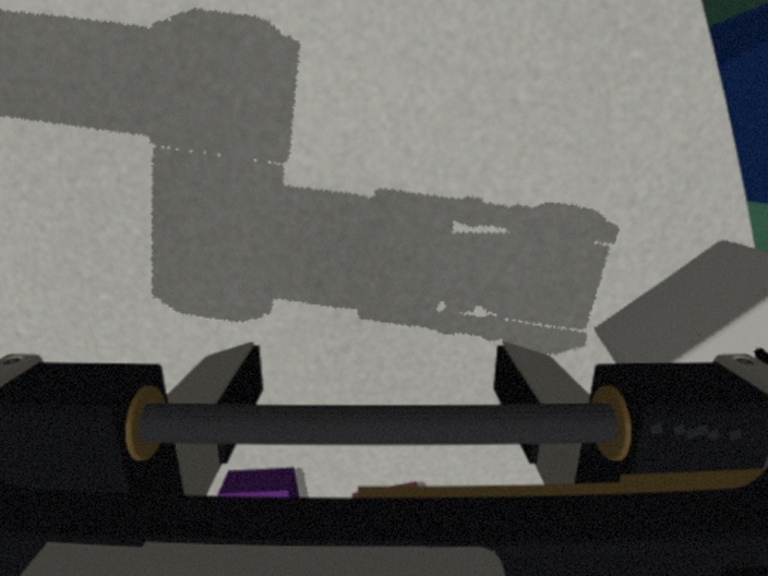

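```bash
python3 - <<'E'
from h import *
d=load('top'); P=cloud(d)
for nm,(x0,x1,y0,y1) in dict(nest=(322,450,248,358),stand=(240,295,295,348),pad=(508,570,322,385)).items():
    s=1/1.5; x0,x1,y0,y1=[int(a*s) for a in (x0,x1,y0,y1)]
    c=cv2.resize(d['color'][y0:y1,x0:x1,::-1],None,fx=8,fy=8,interpolation=cv2.INTER_CUBIC); c=np.clip(c*1.6,0,255).astype(np.uint8); cv2.imwrite(f'pics/c_{nm}.png',c)
    q=P[y0:y1,x0:x1]; print(nm,x0,y0,c.shape)
    print(np.histogram(q[...,2],bins=np.arange(-.01,.13,.005)))
E
```

```text
nest 214 165 (584, 688, 3)
(array([ 138, 1526, 1228,  406,  321,   30,  221, 1585,  779,   16,    0,
          0,    0,    0,    0,    0,    0,    0,    0,    0,    0,    0,
          0,    0,    0,    0,    0,    0]), array([-0.01 , -0.005,  0.   ,  0.005,  0.01 ,  0.015,  0.02 ,  0.025,
        0.03 ,  0.035,  0.04 ,  0.045,  0.05 ,  0.055,  0.06 ,  0.065,
        0.07 ,  0.075,  0.08 ,  0.085,  0.09 ,  0.095,  0.1  ,  0.105,
        0.11 ,  0.115,  0.12 ,  0.125,  0.13 ]))
stand 160 196 (288, 288, 3)
(array([ 31, 342, 231,  20,  14,  12,  14,  32, 259, 175,  11,   3,   4,
         1,   0,   0,   4,   3,   6,   4,   5,   4,   3,   5,  53,  46,
         3,   0]), array([-0.01 , -0.005,  0.   ,  0.005,  0.01 ,  0.015,  0.02 ,  0.025,
        0.03 ,  0.035,  0.04 ,  0.045,  0.05 ,  0.055,  0.06 ,  0.065,
        0.07 ,  0.075,  0.08 ,  0.085,  0.09 ,  0.095,  0.1  ,  0.105,
        0.11 ,  0.115,  0.12 ,  0.125,  0.13 ]))
pad 338 214 (336, 336, 3)
(array([ 21, 386, 453, 584, 179,  23,  48,  28,  18,  20,   0,   0,   0,
         0,   0,   0,   0,   0,   0,   0,   0,   0,   0,   0,   0,   0,
         0,   0]), array([-0.01 , -0.005,  0.   ,  0.005,  0.01 ,  0.015,  0.02 ,  0.025,
        0.03 ,  0.035,  0.04 ,  0.045,  0.05 ,  0.055,  0.06 ,  0.065,
        0.07 ,  0.075,  0.08 ,  0.085,  0.09 ,  0.095,  0.1  ,  0.105,
        0.11 ,  0.115,  0.12 ,  0.125,  0.13 ]))
```

```bash
python3 - <<'E'
from h import *
for n in ['top','side']:
    d=load(n); P=cloud(d); c=d['color'].astype(int); br=c.max(-1)
    z=P[...,2]; X=P[...,0]; Y=P[...,1]
    # pusher handle
    m=(z>.085)&(z<.13)&(X>.3)&(X<.6)&(Y>0.1)&(Y<.3)
    print(n,'pusher pts',m.sum(),P[m].mean(0),P[m].max(0),P[m].min(0)); 
    m=(z>.108)&(z<.13)&(X>.3)&(X<.6)&(Y>0.1)&(Y<.3); print('  top',m.sum(),P[m].mean(0))
    m=(z>.03)&(z<.04)&(X>.3)&(X<.6)&(Y>0.1)&(Y<.3)&(c.max(-1)-c.min(-1)<25); r=cv2.minAreaRect(P[m][:,:2].astype(np.float32)); print('  stand',m.sum(),r,np.median(z[m]))
    m=(z>.015)&(z<.05)&(X>.25)&(X<.5)&(Y<-.15)&(Y>-.4)&(br<60); print('  cap',m.sum(),P[m].mean(0),P[m].max(0),P[m].min(0))
    m=(z>.028)&(z<.05)&(X>.25)&(X<.5)&(Y<-.15)&(Y>-.4); print('  captop',m.sum(),P[m].mean(0),P[m].max(0),P[m].min(0))
    m=(z>.024)&(z<.036)&(X>.3)&(X<.6)&(Y<.13)&(Y>-.12)&(br>70); r=cv2.minAreaRect(P[m][:,:2].astype(np.float32)); print('  nest',m.sum(),r,np.median(z[m]))
E
```

```text
top pusher pts 123 [0.52732819 0.23866299 0.11198441] [0.54383247 0.25436018 0.12064703] [0.51410798 0.22570456 0.08745024]
  top 103 [0.52846101 0.24016874 0.11481199]
  stand 498 ((0.47868967056274414, 0.19931963086128235), (0.17450611293315887, 0.2401389628648758), 80.44055938720703) 0.03422082306873486
  cap 118 [ 0.47857046 -0.27323566  0.0270678 ] [ 0.49475899 -0.25750646  0.03998373] [ 0.46353938 -0.29027576  0.01578743]
  captop 42 [ 0.47921271 -0.27696438  0.03453882] [ 0.48849348 -0.2677259   0.03998373] [ 0.46890835 -0.28891624  0.028041  ]
  nest 2158 ((0.4766090512275696, 0.028288565576076508), (0.19878005981445312, 0.24822603166103363), 88.882568359375) 0.029493367864577125
side pusher pts 183 [0.52566846 0.23482374 0.10505126] [0.54312164 0.25430114 0.11775384] [0.51299878 0.22324915 0.08534204]
  top 89 [0.5264963  0.23793036 0.11420999]
  stand 478 ((0.47612327337265015, 0.19882705807685852), (0.1863851249217987, 0.23273545503616333), 85.16312408447266) 0.03560369927192214
  cap 366 [ 0.47468776 -0.28153418  0.02673537] [ 0.49577657 -0.26250306  0.03980313] [ 0.4587652  -0.29562569  0.01554718]
  captop 120 [ 0.47728089 -0.2773902   0.03597675] [ 0.48787516 -0.26592906  0.03980313] [ 0.46601616 -0.2860459   0.02814293]
  nest 2191 ((0.4760846793651581, 0.027604378759860992), (0.20445458590984344, 0.2477104812860489), 89.98027038574219) 0.03025446668650278
```

Call:
send_rows([
  [-0.0357,-0.0203,0,0,0,-0.1045,0],
  [-0.0333,-0.0239,0,0,0,-0.1045,0],
  [-0.0307,-0.0272,0,0,0,-0.1045,0],
  [-0.0277,-0.0303,0,0,0,-0.1045,0],
  [-0.0244,-0.033,0,0,0,0,0],
])

```text
time: 0.57
tool_pos: [0.3328, 0.316, 0.2266]
tool_rot: [-3.142, -0.0, 3.139]
contact_force: [1.7, 0.6, -0.7]
opening: 0.0919
```

Call:
send_rows([
  [-0.0244,-0.033,0,0,0,0,0],
  [-0.0244,-0.033,0,0,0,0,0],
  [-0.0244,-0.033,0,0,0,0,0],
  [-0.0244,-0.033,0,0,0,0,0],
  [-0.0244,-0.033,0,0,0,0,0],
])

```text
time: 0.98
tool_pos: [0.4536, 0.1495, 0.2267]
tool_rot: [3.141, -0.0, 3.132]
contact_force: [0.6, 0.7, 0.2]
opening: 0.0917
```

Call:
send_rows([
  [-0.0244,-0.033,0,0,0,0,0],
  [-0.0244,-0.033,0,0,0,0,0],
  [-0.0244,-0.033,0,0,0,0,0],
  [0,0,0,0,0,0,0],
])

```text
time: 1.32
tool_pos: [0.5286, 0.0459, 0.2261]
tool_rot: [-3.139, 0.002, 3.127]
contact_force: [-0.7, -0.2, -0.4]
opening: 0.0919
```

```bash
python3 - <<'E'
from h import *
o=observe(); print(o['time'],o['tool_pos'],o['tool_rot'],o['qvel'],o['qpos'])
d=grab('wrist'); save(d,'w1.png',1.5); d=grab('top'); save(d,'t1.png',1.5)
E
```

```text
1.3167 [0.52860023 0.04592996 0.22608423] [-3.13931403e+00  1.66984970e-03  3.12703365e+00] [ 0.08769623 -0.04285334  0.08088751  0.04809509  0.01800495  0.09197744] [-0.05648365  0.35195011  1.51113387 -0.0023056   1.27674553 -1.61205278]
```

View pics/w1.png

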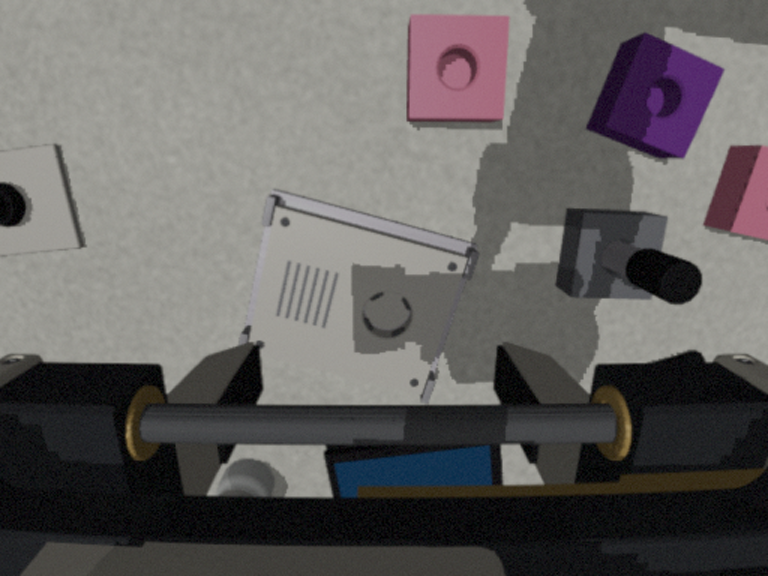

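```bash
python3 - <<'E'
from h import *
d=load('wrist'); c=d['color'][190:232,232:284,::-1]
c=np.clip(cv2.resize(c,None,fx=14,fy=14,interpolation=cv2.INTER_CUBIC)*2.,0,255).astype(np.uint8); cv2.imwrite('pics/well1.png',c)
P=cloud(d); z=P[...,2]
# nest shell corners screws in wrist image: (285,222),(452,266),(414,382),(260,345)
print(rays(d,np.array([[285,222],[452,266],[414,382],[260,345],[387,314]])/1.5,.029))
print(P[209,258],P[180,240])
m=(z>.1)&(z<.13)&(P[...,1]>.15)&(P[...,1]<.3)&(P[...,0]<.6); print('pusher',m.sum(),P[m].mean(0),P[m].min(0),P[m].max(0))
col=d['color'].astype(int); sat=col.max(-1)-col.min(-1)
m=(z>.029)&(z<.041)&(P[...,1]>.14)&(P[...,1]<.27)&(P[...,0]>.44)&(P[...,0]<.6)&(sat<25);m=cv2.morphologyEx(m.astype(np.uint8),cv2.MORPH_OPEN,np.ones((3,3)))>0
print('stand',m.sum(),np.median(z[m]),cv2.minAreaRect(P[m][:,:2].astype(np.float32)))
E
```

```text
[[ 0.4990213  -0.0286463   0.029     ]
 [ 0.53713026  0.1062099   0.029     ]
 [ 0.64332275  0.07606567  0.029     ]
 [ 0.60571784 -0.05864881  0.029     ]
 [ 0.57833479  0.05240641  0.029     ]]
[0.5844287  0.05269012 0.01091315] [0.53902284 0.03055981 0.03098502]
pusher 908 [0.52694207 0.23812346 0.1133842 ] [0.51397723 0.22570802 0.10004927] [0.54281838 0.25617003 0.11778475]
stand 2317 0.03580354675900271 ((0.5293042659759521, 0.23771122097969055), (0.0649968609213829, 0.07101324945688248), 88.1172103881836)
```

View pics/well1.png

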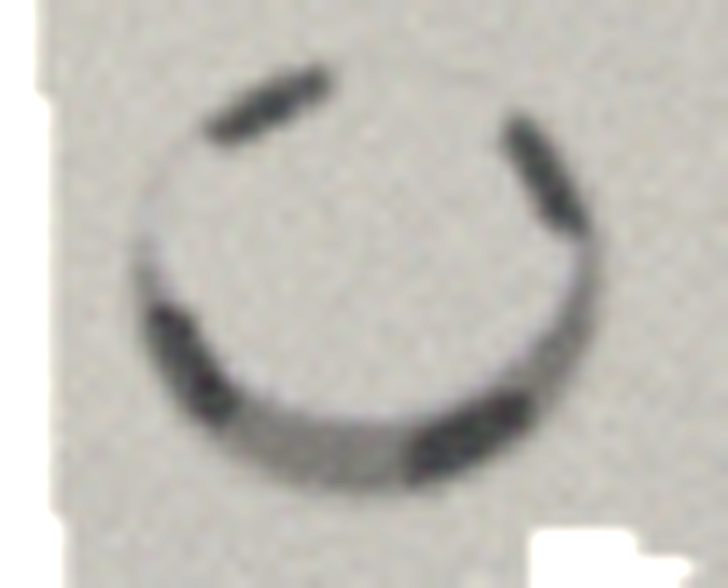

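```bash
python3 - <<'E'
from h import *
dt=load('top')
print('top well',rays(dt,np.array([[369.5,296]])/1.5,.029))
ds=load('side'); print('side well',rays(ds,np.array([[386.5,272]])/1.5,.029))
c=ds['color'][160:200,235:280,::-1]
cv2.imwrite('pics/wells.png',np.clip(cv2.resize(c,None,fx=14,fy=14,interpolation=cv2.INTER_CUBIC)*1.6,0,255).astype(np.uint8))
c=dt['color'][175:215,225:270,::-1]
cv2.imwrite('pics/wellt.png',np.clip(cv2.resize(c,None,fx=14,fy=14,interpolation=cv2.INTER_CUBIC)*1.6,0,255).astype(np.uint8))
E
```

```text
top well [[0.57880281 0.05163767 0.029     ]]
side well [[0.57942245 0.05346726 0.029     ]]
```

View pics/wells.png

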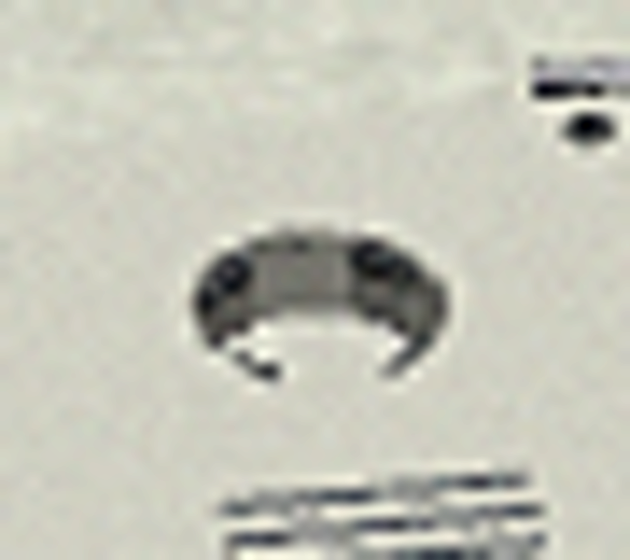

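Call:
send_rows([
  [0,-0.041,0,0,0,-0.0146,0],
  [0,-0.041,0,0,0,0,0],
  [0,-0.041,0,0,0,0,0],
  [0,-0.041,0,0,0,0,0],
  [0,-0.041,0,0,0,0,0],
])

```text
time: 1.83
tool_pos: [0.5252, -0.1532, 0.2269]
tool_rot: [3.141, -0.0, -3.134]
contact_force: [1.9, 0.1, 0.2]
opening: 0.0914
```

Call:
send_rows([
  [0,-0.041,0.01,0,0,0,0],
  [0,-0.041,0.02,0,0,0,0],
  [0,-0.036,0.02,0,0,0,0],
  [0,0,0,0,0,0,0],
])

```text
time: 2.17
tool_pos: [0.5242, -0.2706, 0.1743]
tool_rot: [3.14, -0.005, -3.139]
contact_force: [-1.1, 1.1, -0.2]
opening: 0.0917
```

```bash
python3 - <<'E'
from h import *
o=observe(); print(o['time'],o['tool_pos'],o['tool_rot'])
d=grab('wrist'); save(d,'w2.png',1.5); P=cloud(d); z=P[...,2]
m=(z>.031)&(z<.045)&(P[...,1]<-.2)&(P[...,1]>-.33)&(P[...,0]<.52)&(P[...,0]>.43); print('cap',m.sum(),P[m].mean(0),P[m].min(0),P[m].max(0),cv2.minEnclosingCircle(P[m][:,:2].astype(np.float32)))
E
```

```text
2.1667 [ 0.52424409 -0.27059977  0.17428697] [ 3.13989437 -0.00532936 -3.13949956]
cap 316 [ 0.47853847 -0.2768739   0.03656185] [ 0.46902445 -0.28661559  0.03144308] [ 0.48849973 -0.2676183   0.0389756 ] ((0.47869476675987244, -0.27686622738838196), 0.009975449182093143)
```

View pics/w2.png

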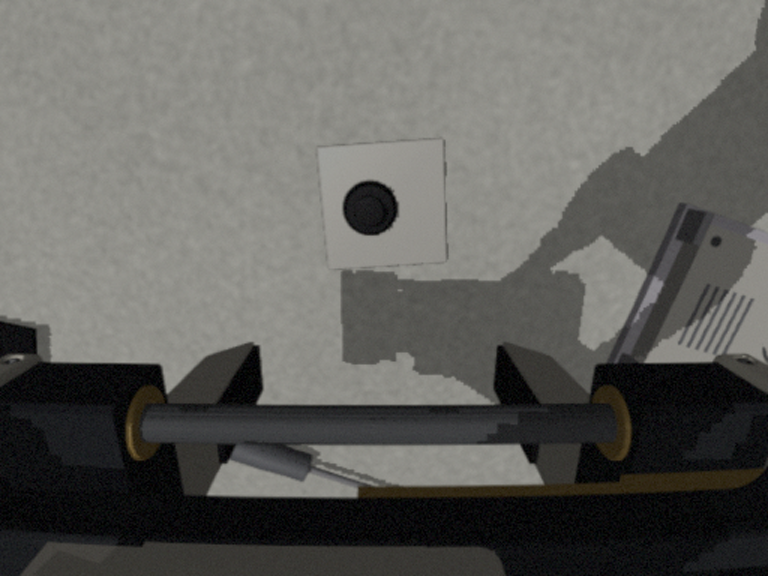

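Call:
send_rows([
  [0.023,-0.003,0.035,0,0,0,0],
  [0.023,-0.003,0.035,0,0,0,0],
  [0,0,0,0,0,0,0],
  [0,0,0,0,0,0,0],
  [0,0,0,0,0,0,0.3],
])

```text
time: 2.63
tool_pos: [0.4823, -0.2725, 0.1106]
tool_rot: [-3.14, 0.002, -3.135]
contact_force: [0.0, 0.1, 0.2]
opening: 0.0884
```

Call:
send_rows([
  [0,0,0,0,0,0,0.3],
  [0,0,0,0,0,0,0.3],
])

```text
time: 2.8
tool_pos: [0.4826, -0.2734, 0.1109]
tool_rot: [-3.139, 0.003, -3.135]
contact_force: [0.7, 0.3, 0.2]
opening: 0.0763
```

```bash
python3 - <<'E'
from h import *
o=observe(); print(o['time'],o['tool_pos'],o['tool_rot'],o['contact_force'],o['qvel'])
E
```

```text
2.8 [ 0.48261198 -0.27344115  0.1109153 ] [-3.13931339  0.00335112 -3.13468709] [0.66430839 0.34955896 0.17133532] [-0.00817464  0.00582807  0.01066176 -0.00046565 -0.00227907 -0.0025854 ]
```

Call:
send_rows([
  [0.004,-0.0035,0.03,0,0,0,0.45],
  [0,0,0.03,0,0,0,0.45],
  [0,0,0.015,0,0,0,0.45],
  [0,0,0,0,0,0,0.45],
  [0,0,0,0,0,0,0.45],
])

```text
time: 3.22
tool_pos: [0.4775, -0.2769, 0.0345]
tool_rot: [-3.142, 0.0, -3.136]
contact_force: [-0.2, -0.9, -0.0]
opening: 0.0506
```

```bash
python3 - <<'E'
from h import *
o=observe(); print(o['time'],o['tool_pos'],o['tool_rot'],o['contact_force'],o['opening'])
d=grab('side'); c=d['color'][270:350,230:350,::-1]
cv2.imwrite('pics/s3.png',np.clip(cv2.resize(c,None,fx=6,fy=6,interpolation=cv2.INTER_CUBIC)*1.6,0,255).astype(np.uint8))
E
```

```text
3.2167 [ 0.47746032 -0.27692414  0.03450035] [-3.14152793e+00  3.39811613e-04 -3.13558680e+00] [-0.22263464 -0.94336224 -0.03583858] 0.05059351906182896
```

View pics/s3.png

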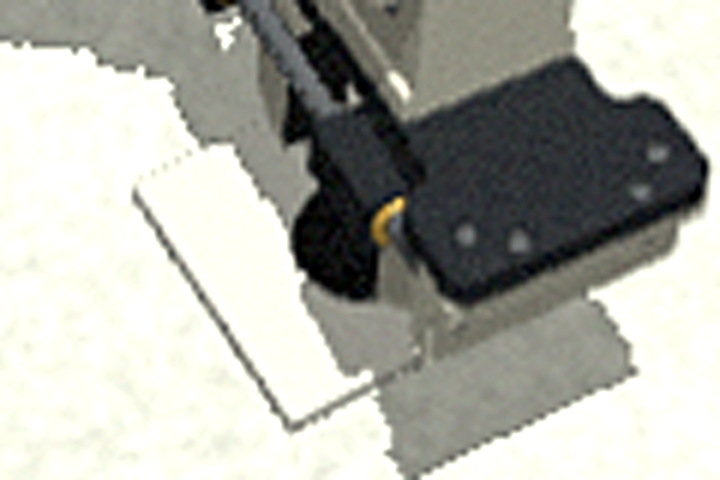

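Call:
send_rows([
  [-0.001,0,0.008,0,0,0,0.5],
  [0,0,0,0,0,0,0.8],
  [0,0,0,0,0,0,1],
  [0,0,0,0,0,0,1],
  [0,0,0,0,0,0,1],
], newtons=15)

```text
time: 3.68
tool_pos: [0.478, -0.2771, 0.0266]
tool_rot: [-3.141, 0.001, -3.136]
contact_force: [0.2, 0.3, -0.0]
opening: 0.0235
```

Call:
send_rows([
  [0,0,0,0,0,0,1],
  [0,0,0,0,0,0,1],
  [0,0,0,0,0,0,1],
])

```text
time: 3.93
tool_pos: [0.4779, -0.2771, 0.0265]
tool_rot: [-3.141, 0.001, -3.136]
contact_force: [-0.3, 0.6, 2.7]
opening: 0.0193
```

Call:
send_rows([
  [0,0,0,0,0,0,1],
  [0,0,-0.02,0,0,0,1],
  [0,0,-0.04,0,0,0,1],
  [0,0,-0.03,0,0,0,1],
  [0,0,0,0,0,0,1],
])

```text
time: 4.35
tool_pos: [0.4805, -0.279, 0.122]
tool_rot: [-3.135, 0.008, -3.136]
contact_force: [1.4, -0.9, -0.3]
opening: 0.0189
```

```bash
python3 - <<'E'
from h import *
o=observe(); print(o['time'],o['tool_pos'],o['tool_rot'],o['contact_force'],o['opening'])
d=grab('side'); c=d['color'][220:350,200:350,::-1]
cv2.imwrite('pics/s4.png',np.clip(cv2.resize(c,None,fx=4.5,fy=4.5,interpolation=cv2.INTER_CUBIC)*1.6,0,255).astype(np.uint8))
E
```

```text
4.35 [ 0.4805014  -0.27898835  0.12195296] [-3.13507207  0.00828856 -3.1358706 ] [ 1.3987579  -0.92060063 -0.25502688] 0.01891109432093249
```

View pics/s4.png

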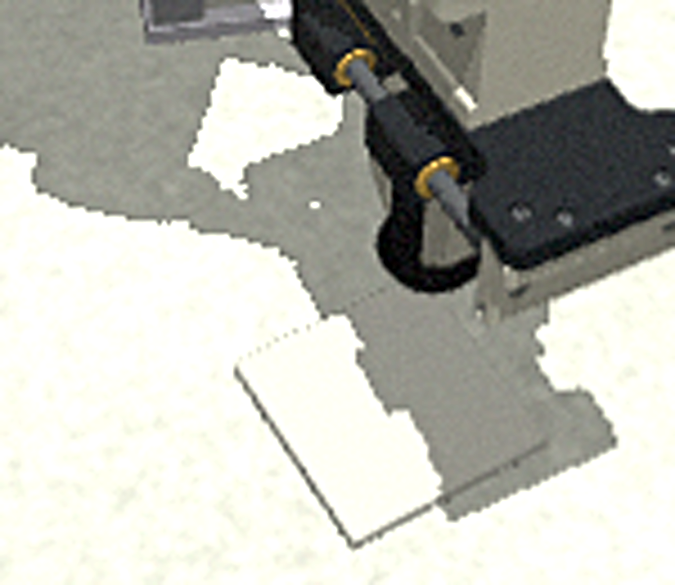

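Call:
send_rows([
  [-0.0109,0.036,0,0,0,0,1],
  [-0.0109,0.036,0,0,0,0,1],
  [-0.0109,0.036,0,0,0,0,1],
  [-0.0109,0.036,0,0,0,0,1],
  [-0.0109,0.036,0,0,0,0,1],
])

```text
time: 4.82
tool_pos: [0.5306, -0.0948, 0.1147]
tool_rot: [3.141, -0.002, -3.137]
contact_force: [0.8, -0.7, 0.2]
opening: 0.0191
```

Call:
send_rows([
  [-0.0109,0.036,0,0,0,0,1],
  [-0.0109,0.036,0,0,0,0,1],
  [-0.0109,0.036,0,0,0,0,1],
  [-0.0109,0.036,0,0,0,0,1],
  [0,0,0,0,0,0,1],
])

```text
time: 5.23
tool_pos: [0.5744, 0.0537, 0.1146]
tool_rot: [3.139, -0.001, -3.131]
contact_force: [-0.6, -0.3, -0.1]
opening: 0.0193
```

Call:
send_rows([
  [0,0,0,0,0,0,1],
  [0,0,0,0,0,0,1],
  [0,0,0,0,0,0,1],
  [0,0,0,0,0,0,1],
])

```text
time: 5.57
tool_pos: [0.5737, 0.0462, 0.1158]
tool_rot: [-3.142, -0.001, -3.138]
contact_force: [0.1, 0.2, -0.7]
opening: 0.0192
```

```bash
python3 - <<'E'
from h import *
o=observe(); print(o['time'],o['tool_pos'],o['tool_rot'],o['contact_force'],o['opening'],o['qvel'])
d=grab('wrist'); save(d,'w5.png',1.5)
d=grab('side'); save(d,'s5.png',1.5)
E
```

```text
5.5667 [0.57369031 0.04619132 0.1157641 ] [-3.14154024e+00 -8.20330413e-04 -3.13810226e+00] [ 0.06377525  0.19230954 -0.70042095] 0.019197465829827783 [-0.0004029  -0.00408218 -0.00526435  0.00188807  0.00117277  0.00021114]
```

View pics/w5.png

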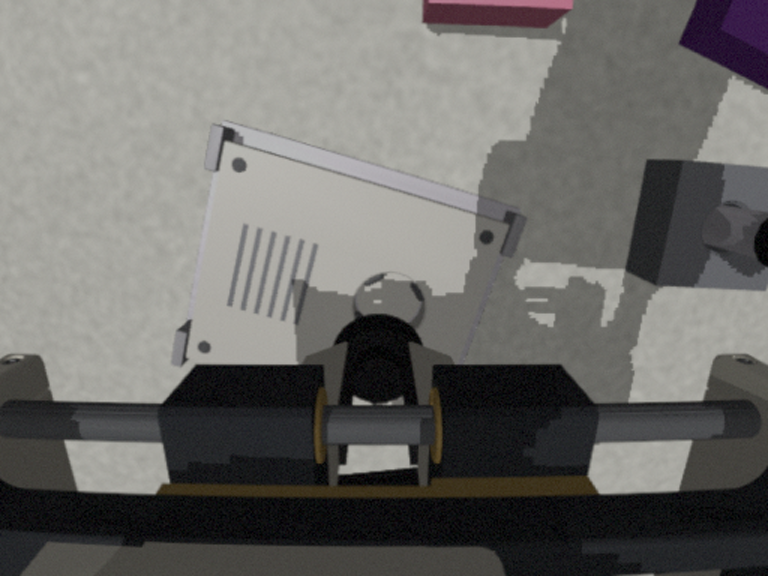

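```bash
python3 - <<'E'
from h import *
d=load('wrist'); P=cloud(d); z=P[...,2]
c=d['color'].max(-1)
m=(z>.085)&(z<.13)&(P[...,0]>.54)&(P[...,0]<.62)&(P[...,1]>.02)&(P[...,1]<.075)&(c<45)
ys,xs=np.where(m); print(m.sum(),xs.min(),xs.max(),ys.min(),ys.max(),P[m].min(0),P[m].max(0))
for r in range(208,240,3):
    s=m[r]; 
    if s.any(): q=P[r][s]; print(r,q[[0,-1]].round(4).tolist())
print('well again',rays(d,[[390/1.5,300/1.5]],.029))
for scr in [(239,165),(486,237),(204,347)]: print(rays(d,[np.array(scr)/1.5],.029))
E
```

```text
2235 223 280 210 268 [0.55549573 0.02806268 0.10433302] [0.58841862 0.06317418 0.12997309]
211 [[0.5568, 0.0379, 0.105], [0.5561, 0.0518, 0.1067]]
214 [[0.5584, 0.0355, 0.106], [0.5586, 0.0562, 0.1053]]
217 [[0.5603, 0.0331, 0.106], [0.5608, 0.0587, 0.1047]]
220 [[0.5623, 0.0312, 0.1061], [0.5628, 0.0606, 0.1045]]
223 [[0.5641, 0.03, 0.1065], [0.5649, 0.0619, 0.1043]]
226 [[0.5661, 0.0287, 0.1064], [0.5658, 0.0624, 0.1067]]
229 [[0.5679, 0.0281, 0.107], [0.5678, 0.063, 0.1069]]
232 [[0.5646, 0.0344, 0.1188], [0.5643, 0.0572, 0.1191]]
235 [[0.564, 0.0342, 0.1241], [0.5636, 0.0574, 0.1247]]
238 [[0.564, 0.0339, 0.1279], [0.5641, 0.0572, 0.1275]]
well again [[0.57442042 0.05294938 0.029     ]]
[[ 0.49869374 -0.02886497  0.029     ]]
[[0.53724624 0.10614051 0.029     ]]
[[ 0.60486269 -0.05933039  0.029     ]]
```

View pics/s5.png

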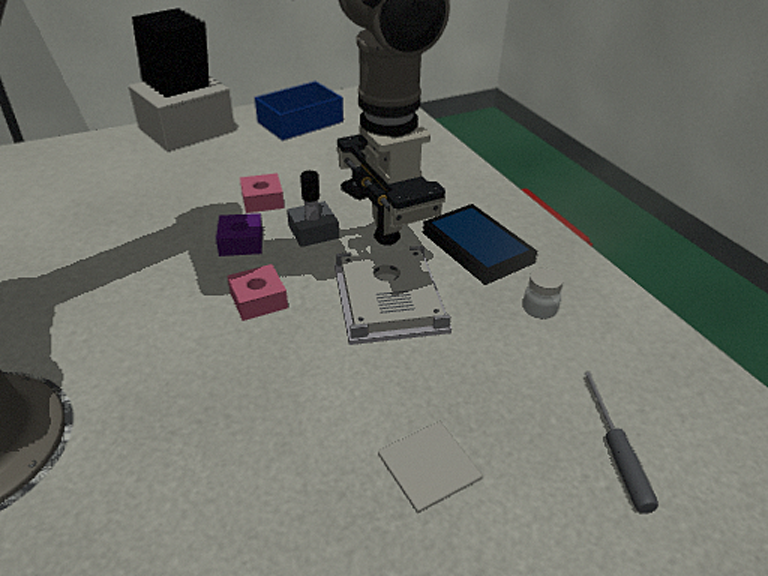

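Call:
send_rows([
  [-0.0046,0.0065,0.02,0,0,0,1],
  [0,0,0.03,0,0,0,1],
  [0,0,0.01,0,0,0,1],
  [0,0,0,0,0,0,1],
  [0,0,0,0,0,0,1],
])

```text
time: 6.08
tool_pos: [0.5785, 0.0537, 0.0562]
tool_rot: [3.142, -0.001, -3.137]
contact_force: [1.0, -0.2, 0.3]
opening: 0.0191
```

```bash
python3 - <<'E'
from h import *
o=observe(); print(o['time'],o['tool_pos'],o['tool_rot'],o['contact_force'],o['opening'],o['qvel'])
d=grab('wrist'); c=d['color'][150:290,180:340,::-1]
cv2.imwrite('pics/w6.png',np.clip(cv2.resize(c,None,fx=4.2,fy=4.2,interpolation=cv2.INTER_CUBIC)*1.6,0,255).astype(np.uint8))
d=grab('side'); c=d['color'][125:215,210:320,::-1]
cv2.imwrite('pics/s6.png',np.clip(cv2.resize(c,None,fx=6,fy=6,interpolation=cv2.INTER_CUBIC)*1.6,0,255).astype(np.uint8))
E
```

```text
6.0833 [0.57847146 0.05366446 0.0561975 ] [ 3.14151596e+00 -1.02811205e-03 -3.13679686e+00] [ 0.98324395 -0.16963428  0.2548114 ] 0.019068267449451056 [ 2.55492073e-03 -2.83537988e-02 -2.44114586e-02  7.57622146e-05
 -1.69056078e-03  2.08864492e-03]
```

View pics/w6.png

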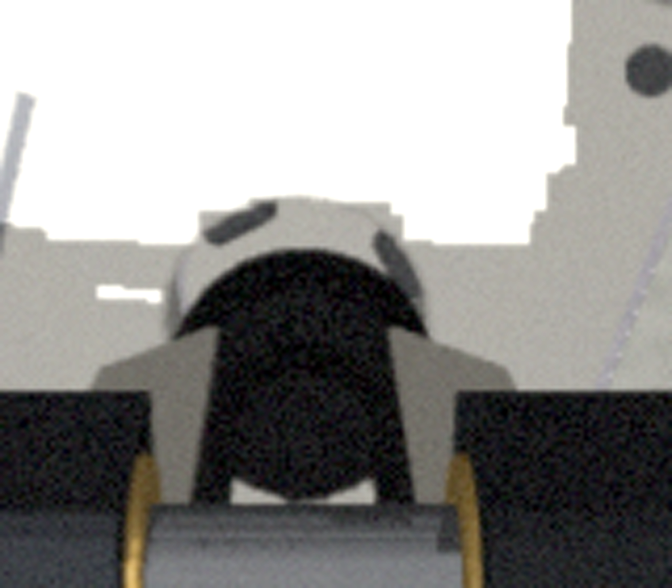

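View pics/s6.png

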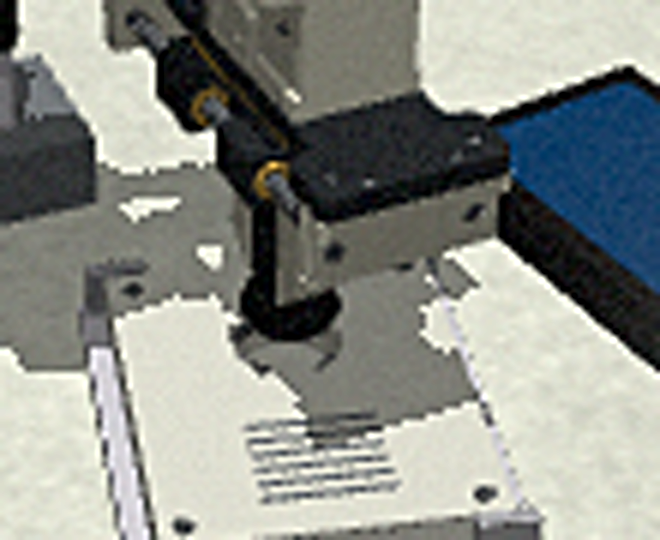

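Call:
send_rows([
  [0,-0.001,0.004,0,0,0,1],
  [0,0,0.004,0,0,0,1],
  [0,0,0,0,0,0,1],
  [0,0,0,0,0,0,1],
])

```text
time: 6.52
tool_pos: [0.5786, 0.0531, 0.0481]
tool_rot: [3.141, -0.0, -3.136]
contact_force: [-0.3, 0.2, 0.1]
opening: 0.0193
```

Call:
send_rows([
  [0,0,0.002,0,0,0,1],
  [0,0,0,0,0,0,1],
  [0,0,0,0,0,0,1],
])

```text
time: 6.77
tool_pos: [0.5786, 0.0532, 0.0461]
tool_rot: [3.141, -0.0, -3.136]
contact_force: [0.2, -0.3, -0.0]
opening: 0.0191
```

Call:
send_rows([
  [0,0,0.0015,0,0,0,1],
  [0,0,0,0,0,0,1],
  [0,0,0,0,0,0,1],
])

```text
time: 7.02
tool_pos: [0.5786, 0.0532, 0.0445]
tool_rot: [3.142, -0.0, -3.136]
contact_force: [0.6, 0.0, -0.6]
opening: 0.0196
```

Call:
send_rows([
  [0,0,0.001,0,0,0,1],
  [0,0,0,0,0,0,1],
  [0,0,0,0,0,0,1],
])

```text
time: 7.27
tool_pos: [0.5786, 0.0531, 0.0436]
tool_rot: [-3.142, -0.0, -3.136]
contact_force: [-0.9, -1.0, 0.9]
opening: 0.0192
```

Call:
send_rows([
  [0,0,0.0007,0,0,0,1],
  [0,0,0,0,0,0,1],
  [0,0,0,0,0,0,1],
])

```text
time: 7.52
tool_pos: [0.5786, 0.0531, 0.0429]
tool_rot: [-3.142, -0.0, -3.136]
contact_force: [-1.1, -0.4, 1.7]
opening: 0.0189
```

Call:
send_rows([
  [0,0,0,0,0,0,0.7],
  [0,0,0,0,0,0,0.6],
  [0,0,0,0,0,0,0.5],
  [0,0,0,0,0,0,0.5],
  [0,0,-0.005,0,0,0,0.4],
])

```text
time: 7.93
tool_pos: [0.5781, 0.0532, 0.0472]
tool_rot: [3.141, -0.002, -3.136]
contact_force: [-0.7, 1.1, -0.3]
opening: 0.048
```

Call:
send_rows([
  [0,0,-0.03,0,0,0,0.3],
  [0,0,-0.04,0,0,0,0],
  [-0.01,0,-0.04,0,0,0,0],
  [-0.02,0,-0.02,0,0,0,0],
  [0,0,0,0,0,0,0],
])

```text
time: 8.35
tool_pos: [0.6138, 0.0531, 0.1846]
tool_rot: [-3.141, 0.014, -3.136]
contact_force: [-0.3, 0.6, -0.2]
opening: 0.0818
```

```bash
python3 - <<'E'
from h import *
o=observe(); print(o['time'],o['tool_pos'],o['tool_rot'],o['contact_force'],o['opening'])
d=grab('wrist'); save(d,'w7.png',1.5)
P=cloud(d); z=P[...,2]
m=(z>.044)&(z<.065)&(abs(P[...,0]-.579)<.03)&(abs(P[...,1]-.0525)<.03);print(m.sum(),P[m].mean(0),cv2.minEnclosingCircle(P[m][:,:2].astype(np.float32)))
q=P[m]; A=np.c_[q[:,:2]-q[:,:2].mean(0),np.ones(len(q))]; print(np.linalg.lstsq(A,q[:,2],rcond=None)[0])
d=grab('side'); c=d['color'][125:215,210:320,::-1]
cv2.imwrite('pics/s7.png',np.clip(cv2.resize(c,None,fx=6,fy=6,interpolation=cv2.INTER_CUBIC)*1.6,0,255).astype(np.uint8))
E
```

```text
8.35 [0.61380806 0.05310909 0.18461355] [-3.14112505  0.01368073 -3.13621706] [-0.30046377  0.56889663 -0.20661219] 0.08175347968324403
334 [0.57804742 0.05219725 0.05266621] ((0.5785857439041138, 0.05220452696084976), 0.010101456195116043)
[ 0.07740194 -0.00740542  0.05266621]
```

View pics/w7.png

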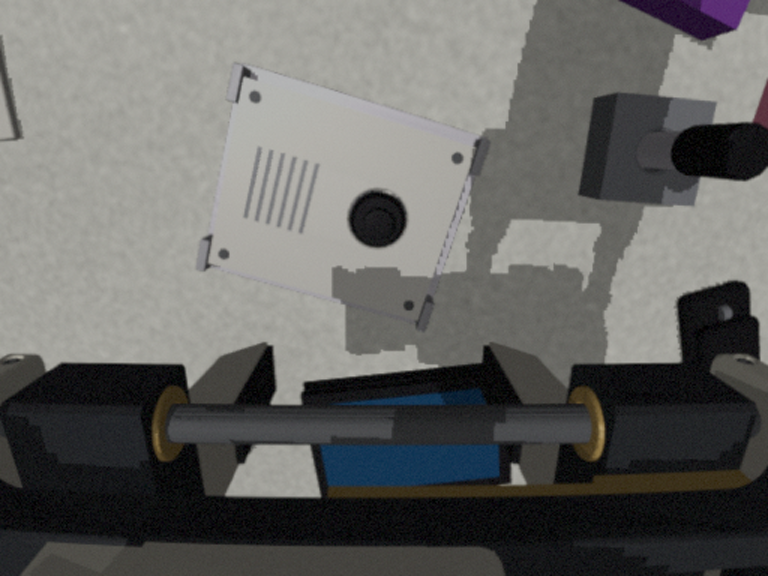

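View pics/s7.png

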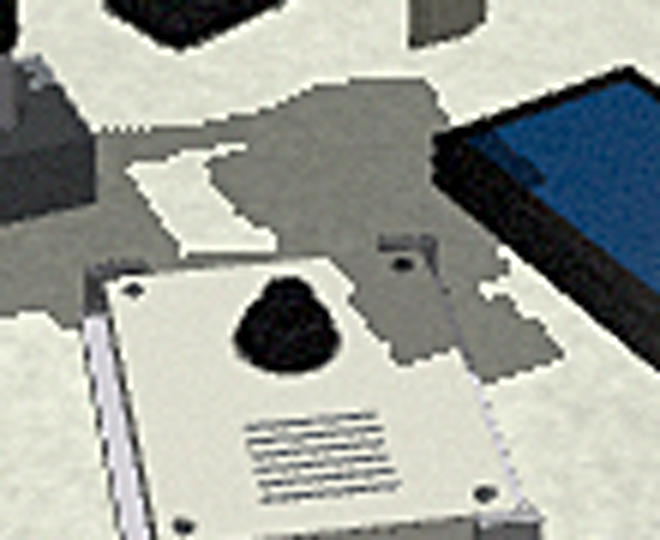

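Call:
send_rows([
  [0.0165,0.036,0,0,0,0,0],
  [0.0165,0.036,0,0,0,0,0],
  [0.0165,0.036,0,0,0,0,0],
  [0.0165,0.036,0,0,0,0,0],
  [0.0165,0.036,0,0,0,0,0],
])

```text
time: 8.87
tool_pos: [0.5224, 0.2337, 0.1759]
tool_rot: [-3.14, -0.004, -3.137]
contact_force: [-0.3, -0.1, -0.1]
opening: 0.092
```

Call:
send_rows([
  [0,0,0,0,0,0,0],
  [0,0,0,0,0,0,0],
  [0,0,0,0,0,0,0],
  [0,0,0,0,0,0,0],
])

```text
time: 9.2
tool_pos: [0.5251, 0.2315, 0.1771]
tool_rot: [-3.141, -0.001, -3.137]
contact_force: [0.2, 0.0, 0.1]
opening: 0.0919
```

```bash
python3 - <<'E'
from h import *
o=observe(); print(o['time'],o['tool_pos'],o['tool_rot'],o['contact_force'],o['opening'])
d=grab('wrist'); save(d,'w8.png',1.5)
P=cloud(d); z=P[...,2]
m=(z>.108)&(z<.125)&(abs(P[...,0]-.528)<.03)&(abs(P[...,1]-.2385)<.03);print(m.sum(),P[m].mean(0),cv2.minEnclosingCircle(P[m][:,:2].astype(np.float32)))
for lo,hi in [(.07,.08),(.08,.09),(.09,.1),(.1,.11),(.045,.06)]:
    m=(z>lo)&(z<hi)&(abs(P[...,0]-.528)<.03)&(abs(P[...,1]-.2385)<.03)
    if m.sum()>5: print(lo,m.sum(),P[m].min(0),P[m].max(0))
E
```

```text
9.2 [0.52513359 0.23153296 0.17706751] [-3.14081050e+00 -1.49700375e-03 -3.13739196e+00] [0.17614489 0.00391396 0.1345556 ] 0.09186614451441551
1078 [0.52699778 0.24149195 0.1154152 ] ((0.5282468199729919, 0.2415459156036377), 0.01501344796270132)
0.07 63 [0.51375041 0.22668167 0.07162528] [0.52804596 0.25515252 0.07997953]
0.08 92 [0.51372872 0.22679704 0.08013057] [0.52761885 0.25536347 0.08977257]
0.09 105 [0.51364661 0.22694604 0.09003152] [0.5272972  0.25493233 0.09973718]
0.1 109 [0.51366724 0.22711316 0.10000273] [0.52637933 0.25516976 0.10993762]
0.045 67 [0.51658383 0.23128272 0.04529394] [0.52331346 0.25136362 0.05906359]
```

View pics/w8.png

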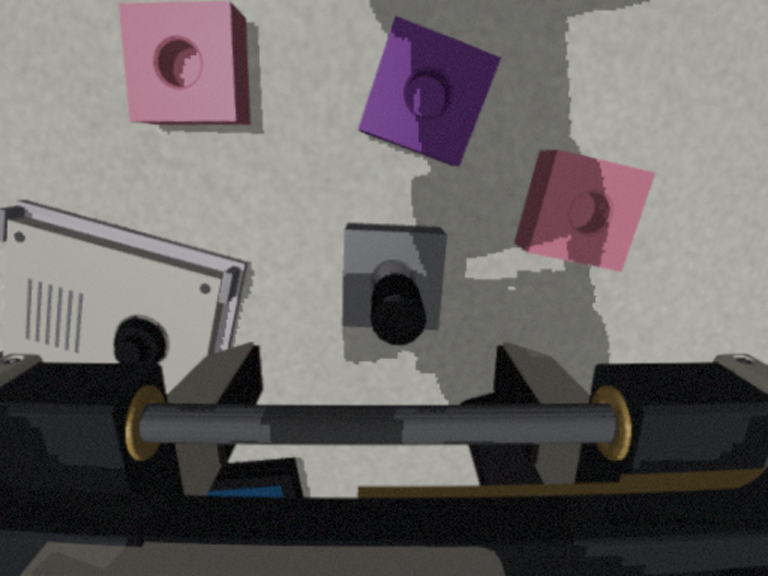

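Call:
send_rows([
  [-0.003,0.0097,0.02,0,0,0,0],
  [0,0,0,0,0,0,0],
  [0,0,0.03,0,0,0,0],
  [0,0,0.03,0,0,0,0.2],
  [0,0,0.019,0,0,0,0.3],
])

```text
time: 9.67
tool_pos: [0.5273, 0.241, 0.0768]
tool_rot: [-3.141, -0.003, -3.137]
contact_force: [-0.9, 0.3, -0.8]
opening: 0.083
```

Call:
send_rows([
  [0,0,0,0,0,0,0.4],
  [0,0,0,0,0,0,0.5],
  [0,0,0,0,0,0,0.5],
])

```text
time: 9.92
tool_pos: [0.5292, 0.2422, 0.0804]
tool_rot: [3.141, 0.002, -3.137]
contact_force: [0.3, -0.4, -0.1]
opening: 0.0635
```

Call:
send_rows([
  [0.001,-0.001,0.001,0,0,0,0.6],
  [0,0,0,0,0,0,0.7],
  [0,0,0,0,0,0,0.8],
  [0,0,0,0,0,0,1],
  [0,0,0,0,0,0,1],
], newtons=50)

```text
time: 10.33
tool_pos: [0.5273, 0.2417, 0.0784]
tool_rot: [3.141, 0.001, -3.136]
contact_force: [0.7, 0.7, -0.1]
opening: 0.0299
```

Call:
send_rows([
  [0,0,0,0,0,0,1],
  [0,0,0,0,0,0,1],
  [0,0,0,0,0,0,1],
  [0,0,0,0,0,0,1],
])

```text
time: 10.67
tool_pos: [0.5274, 0.2417, 0.0783]
tool_rot: [3.141, 0.001, -3.136]
contact_force: [-0.4, -0.2, 5.8]
opening: 0.0291
```

Call:
send_rows([
  [0,0,-0.01,0,0,0,1],
  [0,0,-0.02,0,0,0,1],
  [0,0,-0.025,0,0,0,1],
  [0,0,-0.025,0,0,0,1],
  [0,0,0,0,0,0,1],
])

```text
time: 11.08
tool_pos: [0.5294, 0.2423, 0.1632]
tool_rot: [3.139, 0.008, -3.136]
contact_force: [0.3, 0.1, -0.2]
opening: 0.0296
```

Call:
send_rows([
  [0,0,0,0,0,0,1],
  [0,0,0,0,0,0,1],
  [0,0,0,0,0,0,1],
])

```text
time: 11.33
tool_pos: [0.5262, 0.2412, 0.1565]
tool_rot: [-3.141, -0.003, -3.136]
contact_force: [0.2, -0.9, -1.1]
opening: 0.0291
```

```bash
python3 - <<'E'
from h import *
o=observe(); print(o['time'],o['tool_pos'],o['tool_rot'],o['contact_force'],o['torque'],o['opening'])
d=grab('side'); P=cloud(d); c=d['color'][60:190,150:310,::-1]
cv2.imwrite('pics/s9.png',np.clip(cv2.resize(c,None,fx=4.5,fy=4.5,interpolation=cv2.INTER_CUBIC)*1.6,0,255).astype(np.uint8))
E
```

```text
11.3333 [0.52619593 0.24124833 0.15652052] [-3.14081263e+00 -2.81540649e-03 -3.13614455e+00] [ 0.23388323 -0.88171708 -1.13006172] [ 0.06630591  0.03459037 -0.02484068] 0.029120682585190762
```

View pics/s9.png

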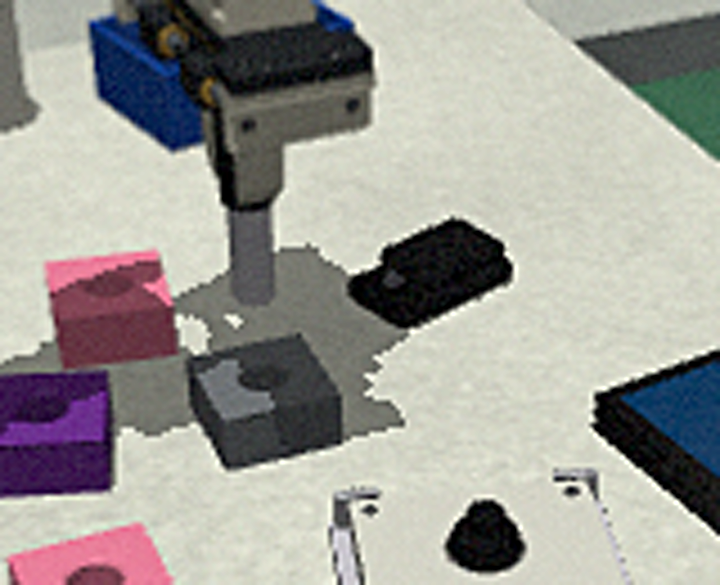

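Call:
send_rows([
  [-0.0086,-0.0314,0,0,0,0,1],
  [-0.0086,-0.0314,0,0,0,0,1],
  [-0.0086,-0.0314,0,0,0,0,1],
  [-0.0086,-0.0314,0,0,0,0,1],
  [-0.0086,-0.0314,0,0,0,0,1],
])

```text
time: 11.8
tool_pos: [0.5706, 0.0834, 0.1568]
tool_rot: [3.142, -0.002, -3.136]
contact_force: [-0.3, -0.5, -1.5]
opening: 0.0292
```

Call:
send_rows([
  [-0.0086,-0.0314,0,0,0,0,1],
  [0,0,0,0,0,0,1],
  [0,0,0,0,0,0,1],
  [0,0,0,0,0,0,1],
  [0,0,0,0,0,0,1],
])

```text
time: 12.22
tool_pos: [0.5792, 0.0545, 0.1574]
tool_rot: [3.141, -0.001, -3.135]
contact_force: [0.3, 0.3, -0.6]
opening: 0.0291
```

```bash
python3 - <<'E'
from h import *
o=observe(); print(o['time'],o['tool_pos'],o['tool_rot'],o['contact_force'],o['torque'],o['opening'])
d=grab('wrist'); save(d,'w10.png',1.5); P=cloud(d)
d=grab('side'); c=d['color'][60:200,200:350,::-1]
cv2.imwrite('pics/s10.png',np.clip(cv2.resize(c,None,fx=4.2,fy=4.2,interpolation=cv2.INTER_CUBIC)*1.6,0,255).astype(np.uint8))
E
```

```text
12.2167 [0.57918572 0.05452342 0.157399  ] [ 3.14113598e+00 -1.24332116e-03 -3.13503852e+00] [ 0.28364821  0.31152438 -0.63122779] [0.05562658 0.00341684 0.02569516] 0.02913315717594045
```

View pics/w10.png

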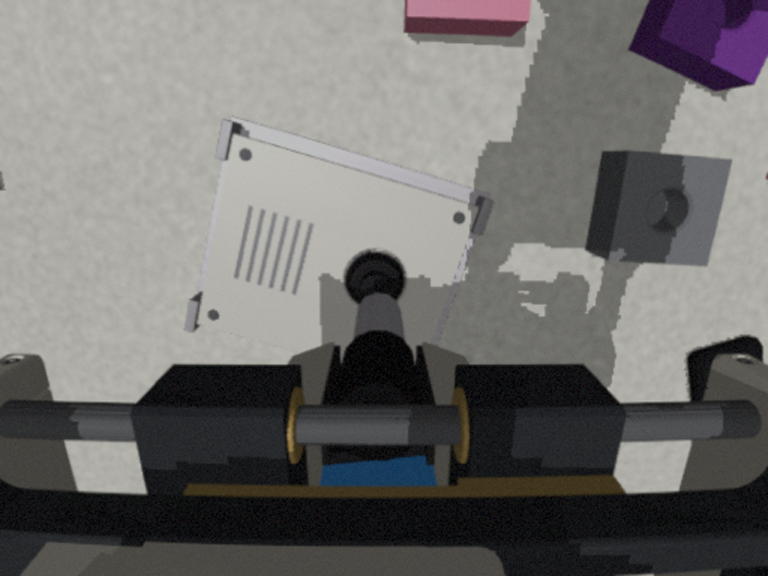

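View pics/s10.png

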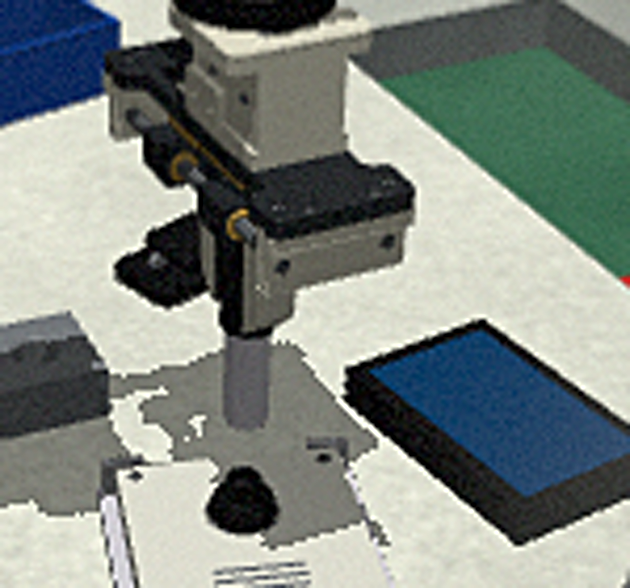

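Call:
send_rows([
  [0.001,-0.0017,0.015,0,0,0,1],
  [0,0,0.012,0,0,0,1],
  [0,0,0.005,0,0,0,1],
  [0,0,0,0,0,0,1],
  [0,0,0,0,0,0,1],
])

```text
time: 12.73
tool_pos: [0.5787, 0.0523, 0.1261]
tool_rot: [3.141, -0.0, -3.135]
contact_force: [-0.1, -0.6, -0.6]
opening: 0.0292
```

Call:
send_rows([
  [0,0,0,0,0,0,1],
  [0,0,0,0,0,0,1],
])

```text
time: 12.9
tool_pos: [0.5792, 0.0519, 0.1267]
tool_rot: [3.142, 0.002, -3.136]
contact_force: [-0.0, 0.7, -0.7]
opening: 0.0295
```

```bash
python3 - <<'E'
from h import *
o=observe(); print(o['time'],o['tool_pos'],o['tool_rot'],o['contact_force'],o['torque'],o['opening'])
d=load('wrist'); print('hole',rays(d,[[668/1.5,208/1.5]],.035))
d=grab('wrist'); c=d['color'][150:290,180:340,::-1]
cv2.imwrite('pics/w11.png',np.clip(cv2.resize(c,None,fx=4.2,fy=4.2,interpolation=cv2.INTER_CUBIC)*2,0,255).astype(np.uint8))
E
```

```text
12.9 [0.57923355 0.05190074 0.12674666] [ 3.14159022e+00  1.53339308e-03 -3.13584056e+00] [-0.02106475  0.65354577 -0.7379009 ] [0.07139277 0.06465365 0.046515  ] 0.029545210953092184
hole [[0.52811976 0.24066309 0.035     ]]
```

View pics/w11.png

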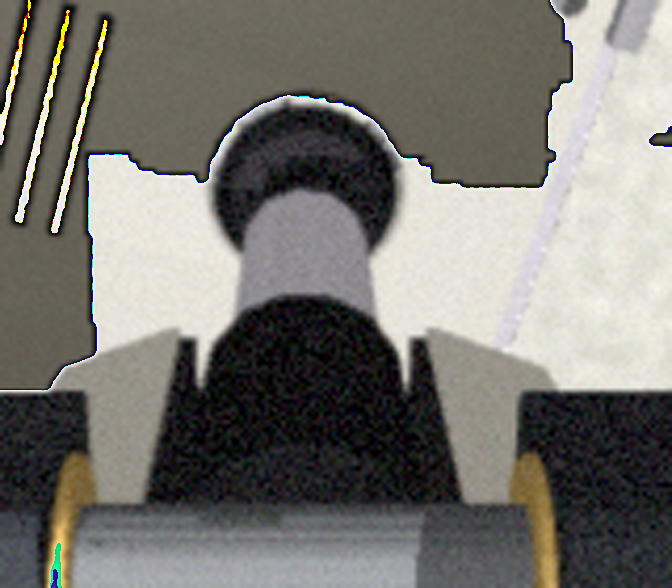

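Call:
send_rows([
  [0.0005,0.0005,0.003,0,0,0,1],
  [0,0,0.001,0,0,0,1],
  [0,0,0,0,0,0,1],
  [0,0,0,0,0,0,1],
])

```text
time: 13.28
tool_pos: [0.5782, 0.0522, 0.1219]
tool_rot: [3.141, -0.0, -3.136]
contact_force: [0.1, -0.4, -1.8]
opening: 0.0295
```

Call:
send_rows([
  [0,0,0.001,0,0,0,1],
  [0,0,0,0,0,0,1],
  [0,0,0,0,0,0,1],
])

```text
time: 13.53
tool_pos: [0.5783, 0.0522, 0.1209]
tool_rot: [3.142, 0.0, -3.136]
contact_force: [-0.2, -0.6, -1.1]
opening: 0.0292
```

Call:
send_rows([
  [0,0,0.001,0,0,0,1],
  [0,0,0,0,0,0,1],
  [0,0,0,0,0,0,1],
])

```text
time: 13.78
tool_pos: [0.5783, 0.0521, 0.1201]
tool_rot: [-3.141, 0.0, -3.136]
contact_force: [0.3, -1.2, 0.8]
opening: 0.0292
```

Call:
send_rows([
  [0,0,0.001,0,0,0,1],
  [0,0,0,0,0,0,1],
  [0,0,0,0,0,0,1],
])

```text
time: 14.03
tool_pos: [0.5785, 0.0522, 0.1193]
tool_rot: [-3.142, 0.001, -3.136]
contact_force: [-1.2, -1.0, 3.3]
opening: 0.0292
```

Call:
send_rows([
  [0,0,0.001,0,0,0,1],
  [0,0,0,0,0,0,1],
  [0,0,0,0,0,0,1],
])

```text
time: 14.28
tool_pos: [0.5786, 0.0522, 0.1184]
tool_rot: [3.142, 0.001, -3.136]
contact_force: [-0.6, -0.8, 5.1]
opening: 0.0293
```

Call:
send_rows([
  [0,0,0.001,0,0,0,1],
  [0,0,0,0,0,0,1],
  [0,0,0,0,0,0,1],
])

```text
time: 14.53
tool_pos: [0.5788, 0.0523, 0.1177]
tool_rot: [3.142, 0.002, -3.136]
contact_force: [-0.4, -0.8, 6.7]
opening: 0.0293
```

Call:
send_rows([
  [0,0,0.0008,0,0,0,1],
  [0,0,0,0,0,0,1],
  [0,0,0,0,0,0,1],
])

```text
time: 14.78
tool_pos: [0.5789, 0.0523, 0.1171]
tool_rot: [3.142, 0.002, -3.136]
contact_force: [-1.2, -0.4, 8.9]
opening: 0.0293
```

Call:
send_rows([
  [0,0,0.0008,0,0,0,1],
  [0,0,0,0,0,0,1],
  [0,0,0,0,0,0,1],
])

```text
time: 15.03
tool_pos: [0.5788, 0.0523, 0.1162]
tool_rot: [3.142, 0.002, -3.136]
contact_force: [-2.2, -0.3, 6.4]
opening: 0.0291
```

Call:
send_rows([
  [0,0,0.0007,0,0,0,1],
  [0,0,0,0,0,0,1],
  [0,0,0,0,0,0,1],
])

```text
time: 15.28
tool_pos: [0.5784, 0.0523, 0.1147]
tool_rot: [3.141, 0.001, -3.136]
contact_force: [0.9, -0.6, 1.8]
opening: 0.0294
```

Call:
send_rows([
  [0,0,0.0007,0,0,0,1],
  [0,0,0,0,0,0,1],
  [0,0,0,0,0,0,1],
])

```text
time: 15.53
tool_pos: [0.5777, 0.0524, 0.1132]
tool_rot: [3.141, -0.002, -3.136]
contact_force: [-0.2, 0.1, -1.5]
opening: 0.0296
```

Call:
send_rows([
  [0,0,0.0007,0,0,0,1],
  [0,0,0,0,0,0,1],
  [0,0,0,0,0,0,1],
])

```text
time: 15.78
tool_pos: [0.5781, 0.0523, 0.1129]
tool_rot: [3.141, -0.001, -3.136]
contact_force: [-0.2, 0.6, -1.5]
opening: 0.0291
```

Call:
send_rows([
  [0,0,0.0007,0,0,0,1],
  [0,0,0,0,0,0,1],
])

```text
time: 15.95
tool_pos: [0.5782, 0.0523, 0.1123]
tool_rot: [3.141, -0.0, -3.136]
contact_force: [-0.4, -0.1, -2.1]
opening: 0.0293
```

Call:
send_rows([
  [0,0,0.0007,0,0,0,1],
  [0,0,0,0,0,0,1],
])

```text
time: 16.12
tool_pos: [0.5782, 0.0522, 0.1117]
tool_rot: [3.142, -0.0, -3.136]
contact_force: [-0.9, 0.1, -1.8]
opening: 0.0295
```

Call:
send_rows([
  [0,0,0.0007,0,0,0,1],
  [0,0,0,0,0,0,1],
])

```text
time: 16.28
tool_pos: [0.5782, 0.0522, 0.111]
tool_rot: [3.142, -0.0, -3.136]
contact_force: [-0.1, -0.5, -1.2]
opening: 0.0293
```

Call:
send_rows([
  [0,0,0.0007,0,0,0,1],
  [0,0,0,0,0,0,1],
])

```text
time: 16.45
tool_pos: [0.5782, 0.0522, 0.1103]
tool_rot: [3.142, -0.0, -3.136]
contact_force: [-0.5, -0.4, -0.9]
opening: 0.0293
```

Call:
send_rows([
  [0,0,0.0007,0,0,0,1],
  [0,0,0,0,0,0,1],
])

```text
time: 16.62
tool_pos: [0.5782, 0.0523, 0.1096]
tool_rot: [3.141, -0.0, -3.136]
contact_force: [-0.0, -0.2, -1.7]
opening: 0.0292
```

Call:
send_rows([
  [0,0,0.0007,0,0,0,1],
  [0,0,0,0,0,0,1],
])

```text
time: 16.78
tool_pos: [0.5782, 0.0522, 0.1089]
tool_rot: [3.141, -0.0, -3.136]
contact_force: [0.4, 0.4, -1.3]
opening: 0.0296
```

Call:
send_rows([
  [0,0,0.0007,0,0,0,1],
  [0,0,0,0,0,0,1],
])

```text
time: 16.95
tool_pos: [0.5782, 0.0522, 0.1082]
tool_rot: [3.141, -0.0, -3.136]
contact_force: [0.1, 0.0, -1.6]
opening: 0.0294
```

Call:
send_rows([
  [0,0,0.0007,0,0,0,1],
  [0,0,0,0,0,0,1],
])

```text
time: 17.12
tool_pos: [0.5782, 0.0523, 0.1075]
tool_rot: [3.141, -0.0, -3.136]
contact_force: [0.2, -0.6, -1.3]
opening: 0.0294
```

Call:
send_rows([
  [0,0,0.0007,0,0,0,1],
  [0,0,0,0,0,0,1],
])

```text
time: 17.28
tool_pos: [0.5784, 0.0523, 0.1072]
tool_rot: [3.142, 0.001, -3.136]
contact_force: [0.3, -0.9, 2.5]
opening: 0.0295
```

Call:
send_rows([
  [0,0,0.0004,0,0,0,1],
  [0,0,0,0,0,0,1],
  [0,0,0,0,0,0,1],
])

```text
time: 17.53
tool_pos: [0.5785, 0.0522, 0.1072]
tool_rot: [-3.142, 0.001, -3.136]
contact_force: [-1.0, -0.4, 5.8]
opening: 0.0291
```

Call:
send_rows([
  [0,0,0.0003,0,0,0,1],
  [0,0,0,0,0,0,1],
  [0,0,0,0,0,0,1],
])

```text
time: 17.78
tool_pos: [0.5786, 0.0522, 0.1072]
tool_rot: [-3.142, 0.001, -3.136]
contact_force: [-2.0, 0.0, 7.5]
opening: 0.0294
```

Call:
send_rows([
  [0,0,0.0006,0,0,0,1],
  [0,0,0,0,0,0,1],
  [0,0,0,0,0,0,1],
])

```text
time: 18.03
tool_pos: [0.5788, 0.0522, 0.1072]
tool_rot: [-3.142, 0.002, -3.136]
contact_force: [-1.7, -0.6, 11.3]
opening: 0.0298
```

Call:
send_rows([
  [0,0,0.0005,0,0,0,1],
  [0,0,0,0,0,0,1],
  [0,0,0,0,0,0,1],
])

```text
time: 18.28
tool_pos: [0.5789, 0.0522, 0.1071]
tool_rot: [-3.141, 0.002, -3.136]
contact_force: [-3.7, 0.6, 13.6]
opening: 0.0294
```

Call:
send_rows([
  [0,0,0.0004,0,0,0,1],
  [0,0,0,0,0,0,1],
  [0,0,0,0,0,0,1],
  [0,0,0,0,0,0,1],
])

```text
time: 18.62
tool_pos: [0.579, 0.0523, 0.1071]
tool_rot: [-3.141, 0.003, -3.136]
contact_force: [-5.3, -0.4, 16.6]
opening: 0.0294
```

Call:
send_rows([
  [0,0,0,0,0,0,1],
  [0,0,0,0,0,0,1],
  [0,0,0,0,0,0,1],
  [0,0,0,0,0,0,1],
  [0,0,0,0,0,0,1],
])

```text
time: 19.03
tool_pos: [0.579, 0.0523, 0.1071]
tool_rot: [-3.141, 0.003, -3.136]
contact_force: [-3.2, 0.4, 15.4]
opening: 0.0289
```

Call:
send_rows([
  [0,0,0,0,0,0,1],
  [0,0,0,0,0,0,1],
  [0,0,0,0,0,0,1],
  [0,0,0,0,0,0,1],
])

```text
time: 19.37
tool_pos: [0.579, 0.0522, 0.1071]
tool_rot: [-3.141, 0.003, -3.136]
contact_force: [-4.0, 0.1, 15.8]
opening: 0.0294
```

Call:
send_rows([
  [0,0,-0.003,0,0,0,1],
  [0,0,-0.005,0,0,0,1],
  [0,0,-0.015,0,0,0,1],
  [0,0,-0.02,0,0,0,1],
  [0,0,-0.015,0,0,0,1],
])

```text
time: 19.78
tool_pos: [0.5783, 0.0522, 0.1635]
tool_rot: [3.141, -0.0, -3.136]
contact_force: [0.5, 0.5, -0.6]
opening: 0.0291
```

Call:
send_rows([
  [0,0,0,0,0,0,1],
  [0,0,0,0,0,0,1],
  [0,0,0,0,0,0,1],
])

```text
time: 20.03
tool_pos: [0.5776, 0.0523, 0.1615]
tool_rot: [3.141, -0.002, -3.136]
contact_force: [-0.9, 0.1, -1.5]
opening: 0.029
```

```bash
python3 - <<'E'
from h import *
o=observe(); print(o['time'],o['tool_pos'],o['tool_rot'],o['contact_force'],o['torque'],o['opening'])
d=grab('wrist'); P=cloud(d); z=P[...,2]; save(d,'w12.png',1.5)
m=(z>.034)&(z<.06)&(abs(P[...,0]-.579)<.025)&(abs(P[...,1]-.0525)<.025); print(m.sum(),P[m].mean(0),P[m].min(0),P[m].max(0))
d=grab('side'); P=cloud(d); z=P[...,2]; c=d['color'][60:200,200:350,::-1]
m=(z>.034)&(z<.06)&(abs(P[...,0]-.579)<.025)&(abs(P[...,1]-.0525)<.025); print(m.sum(),P[m].mean(0),P[m].min(0),P[m].max(0))
cv2.imwrite('pics/s12.png',np.clip(cv2.resize(c,None,fx=4.2,fy=4.2,interpolation=cv2.INTER_CUBIC)*1.6,0,255).astype(np.uint8))
E
```

```text
20.0333 [0.57758533 0.05226168 0.16147382] [ 3.14139807e+00 -1.93149193e-03 -3.13610904e+00] [-0.85067998  0.10648875 -1.49345791] [ 0.04955507  0.0348304  -0.02137447] 0.029043163540187097
285 [0.57674333 0.05195    0.03944328] [0.5687692  0.04227075 0.03405373] [0.58532226 0.06109435 0.04175823]
46 [0.57758429 0.05078293 0.03915221] [0.56840189 0.04307274 0.03423874] [0.58710041 0.06176136 0.04195706]
```

View pics/w12.png

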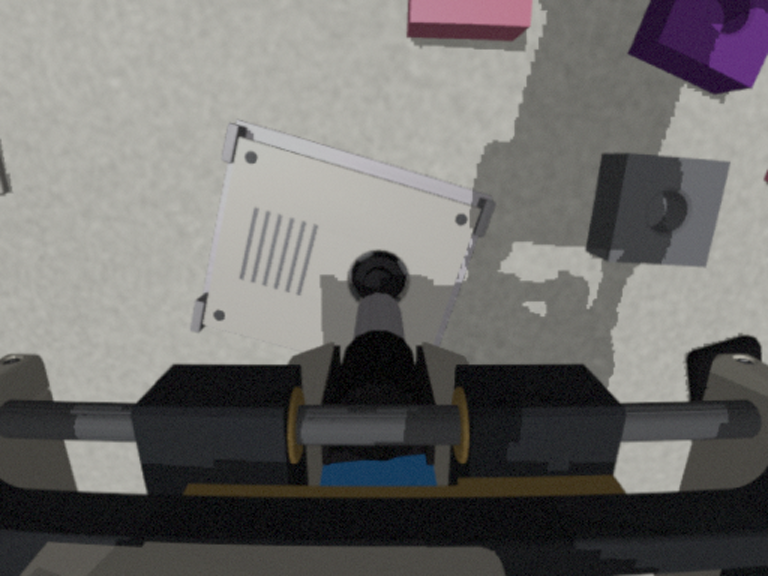

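View pics/s12.png

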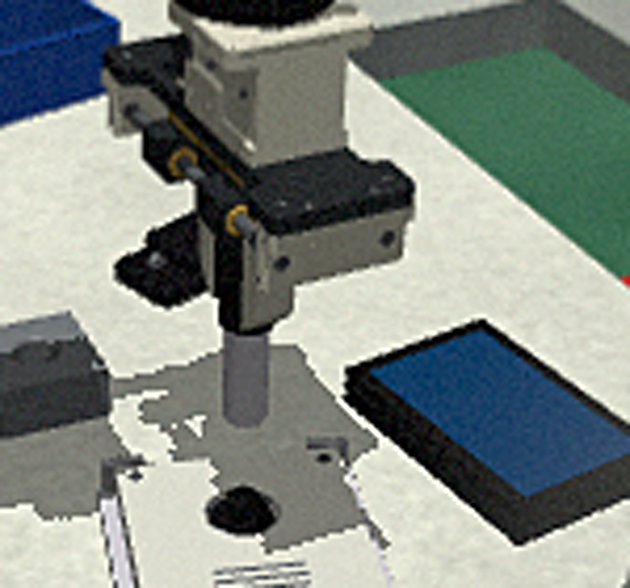

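Call:
send_rows([
  [0.0083,0.0315,0,0,0,0,1],
  [0.0083,0.0315,0,0,0,0,1],
  [0.0083,0.0315,0,0,0,0,1],
  [0.0083,0.0315,0,0,0,0,1],
  [0.0083,0.0315,0,0,0,0,1],
])

```text
time: 20.55
tool_pos: [0.5349, 0.2107, 0.1616]
tool_rot: [-3.141, -0.002, -3.137]
contact_force: [1.3, 0.1, -0.8]
opening: 0.0294
```

Call:
send_rows([
  [0.0083,0.0315,0,0,0,0,1],
  [0,0,0,0,0,0,1],
  [0,0,0,0,0,0,1],
  [0,0,0,0,0,0,1],
  [0,0,0,0,0,0,1],
])

```text
time: 20.97
tool_pos: [0.5276, 0.2399, 0.1622]
tool_rot: [-3.141, -0.001, -3.137]
contact_force: [-0.3, -0.4, -0.8]
opening: 0.0293
```

Call:
send_rows([
  [0,0,0.015,0,0,0,1],
  [0,0,0.015,0,0,0,1],
  [0,0,0.01,0,0,0,1],
  [0,0,0,0,0,0,1],
  [0,0,0,0,0,0,1],
])

```text
time: 21.38
tool_pos: [0.5275, 0.2402, 0.1224]
tool_rot: [-3.141, -0.001, -3.137]
contact_force: [-0.2, -0.1, -1.2]
opening: 0.0291
```

```bash
python3 - <<'E'
from h import *
o=observe(); print(o['time'],o['tool_pos'],o['tool_rot'],o['contact_force'],o['torque'],o['opening'])
d=grab('side'); c=d['color'][80:190,150:280,::-1]
cv2.imwrite('pics/s13.png',np.clip(cv2.resize(c,None,fx=5,fy=5,interpolation=cv2.INTER_CUBIC)*1.6,0,255).astype(np.uint8))
d=grab('wrist'); c=d['color'][130:270,180:340,::-1]
cv2.imwrite('pics/w13.png',cv2.resize(c,None,fx=4.2,fy=4.2,interpolation=cv2.INTER_CUBIC))
E
```

```text
21.3833 [0.52748351 0.24015728 0.12237138] [-3.14126702e+00 -1.16394376e-03 -3.13734674e+00] [-0.23458931 -0.05413497 -1.23844855] [0.03058558 0.00079954 0.00813101] 0.029148314511431545
```

View pics/s13.png

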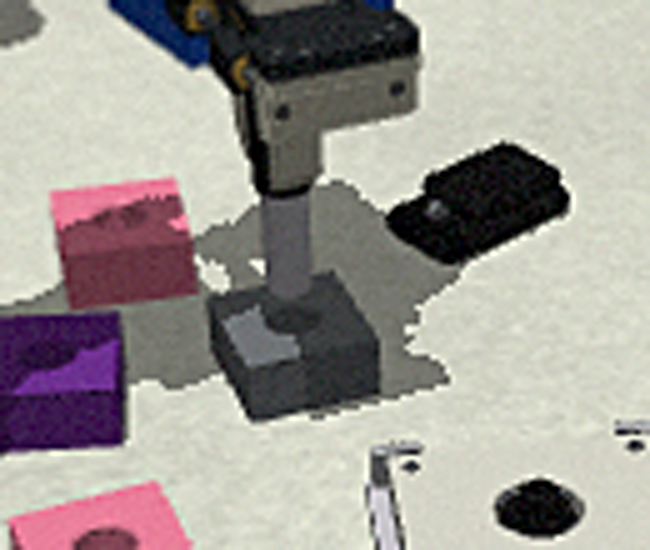

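View pics/w13.png

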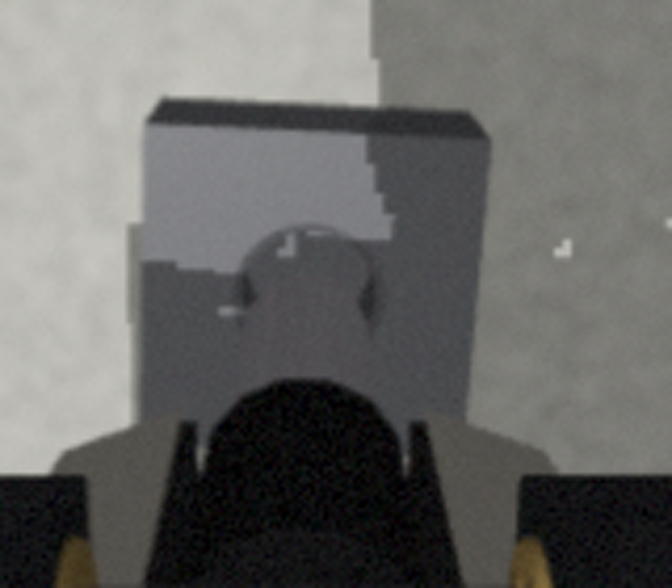

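Call:
send_rows([
  [0,0.0008,0.006,0,0,0,1],
  [0,0,0.006,0,0,0,1],
  [0,0,0.006,0,0,0,1],
  [0,0,0.003,0,0,0,1],
  [0,0,0,0,0,0,1],
])

```text
time: 21.9
tool_pos: [0.5268, 0.2416, 0.1006]
tool_rot: [-3.141, -0.002, -3.136]
contact_force: [-0.7, -0.2, -0.9]
opening: 0.0295
```

Call:
send_rows([
  [0,0,0.003,0,0,0,1],
  [0,0,0,0,0,0,1],
  [0,0,0.003,0,0,0,1],
  [0,0,0,0,0,0,1],
])

```text
time: 22.23
tool_pos: [0.5273, 0.2417, 0.0954]
tool_rot: [-3.142, -0.0, -3.136]
contact_force: [0.2, -0.5, -1.5]
opening: 0.0289
```

Call:
send_rows([
  [0,0,0.005,0,0,0,1],
  [0,0,0.005,0,0,0,1],
  [0,0,0.004,0,0,0,1],
  [0,0,0,0,0,0,1],
  [0,0,0,0,0,0,1],
])

```text
time: 22.65
tool_pos: [0.5271, 0.2417, 0.0813]
tool_rot: [-3.141, -0.001, -3.136]
contact_force: [0.2, -0.2, -0.7]
opening: 0.029
```

Call:
send_rows([
  [0,0,0.0015,0,0,0,1],
  [0,0,0,0,0,0,1],
  [0,0,0,0,0,0,1],
])

```text
time: 22.9
tool_pos: [0.5275, 0.2418, 0.0803]
tool_rot: [3.141, 0.0, -3.136]
contact_force: [0.4, 0.1, -1.2]
opening: 0.0296
```

Call:
send_rows([
  [0,0,0.0007,0,0,0,1],
  [0,0,0,0,0,0,1],
  [0,0,0,0,0,0,1],
])

```text
time: 23.15
tool_pos: [0.5274, 0.2418, 0.0796]
tool_rot: [3.142, 0.0, -3.136]
contact_force: [0.5, 0.1, -1.1]
opening: 0.0293
```

Call:
send_rows([
  [0,0,0.0007,0,0,0,1],
  [0,0,0,0,0,0,1],
  [0,0,0,0,0,0,1],
])

```text
time: 23.4
tool_pos: [0.5274, 0.2418, 0.0788]
tool_rot: [3.142, -0.0, -3.136]
contact_force: [-0.1, -0.5, 0.1]
opening: 0.0293
```

Call:
send_rows([
  [0,0,0.0006,0,0,0,1],
  [0,0,0,0,0,0,1],
  [0,0,0,0,0,0,1],
])

```text
time: 23.65
tool_pos: [0.5275, 0.2418, 0.0784]
tool_rot: [3.141, 0.0, -3.136]
contact_force: [-0.6, -0.5, 0.5]
opening: 0.029
```

Foot is on the floor; release and rise.

Call:
send_rows([
  [0,0,0,0,0,0,0.65],
  [0,0,0,0,0,0,0.5],
  [0,0,0,0,0,0,0.4],
  [0,0,0,0,0,0,0.3],
  [0,0,0,0,0,0,0.2],
])

```text
time: 24.07
tool_pos: [0.5274, 0.2417, 0.0782]
tool_rot: [3.142, 0.0, -3.136]
contact_force: [0.1, -0.2, 0.1]
opening: 0.0541
```

Call:
send_rows([
  [0,0,-0.01,0,0,0,0],
  [0,0,-0.03,0,0,0,0],
  [0,0,-0.04,0,0,0,0],
  [0,0,-0.04,0,0,0,0],
  [0,0,-0.03,0,0,0,0],
])

```text
time: 24.48
tool_pos: [0.5279, 0.2419, 0.2325]
tool_rot: [3.14, 0.004, -3.136]
contact_force: [0.3, 0.2, 0.7]
opening: 0.0872
```

Call:
send_rows([
  [-0.02,0,0,0,0,0,0],
  [-0.02,0,0,0,0,0,0],
  [0,0,0,0,0,0,0],
  [0,0,0,0,0,0,0],
])

```text
time: 24.82
tool_pos: [0.5676, 0.2417, 0.2284]
tool_rot: [3.142, -0.0, -3.137]
contact_force: [0.3, -0.5, 0.7]
opening: 0.0919
```

```bash
python3 - <<'E'
from h import *
o=observe(); print(o['time'],o['tool_pos'],o['contact_force'],o['opening'])
d=grab('wrist'); save(d,'w14.png',1.5); P=cloud(d); z=P[...,2]
m=(z>.108)&(z<.125)&(abs(P[...,0]-.528)<.03)&(abs(P[...,1]-.2405)<.03);print('pusher',m.sum(),P[m].mean(0),cv2.minEnclosingCircle(P[m][:,:2].astype(np.float32)))
d=grab('side'); save(d,'s14.png',1.5); P=cloud(d); z=P[...,2]
m=(z>.034)&(z<.06)&(abs(P[...,0]-.579)<.025)&(abs(P[...,1]-.0525)<.025); print('cap',m.sum(),P[m].max(0),np.median(P[m],0))
E
```

```text
24.8167 [0.56757646 0.24174779 0.22840788] [ 0.27511437 -0.50682671  0.680777  ] 0.09191364478371486
pusher 819 [0.52811898 0.24147423 0.11557948] ((0.5285513401031494, 0.2415277063846588), 0.01497077289968729)
cap 50 [0.58733346 0.06207719 0.04200504] [0.5771934  0.05003672 0.03928947]
```

View pics/w14.png

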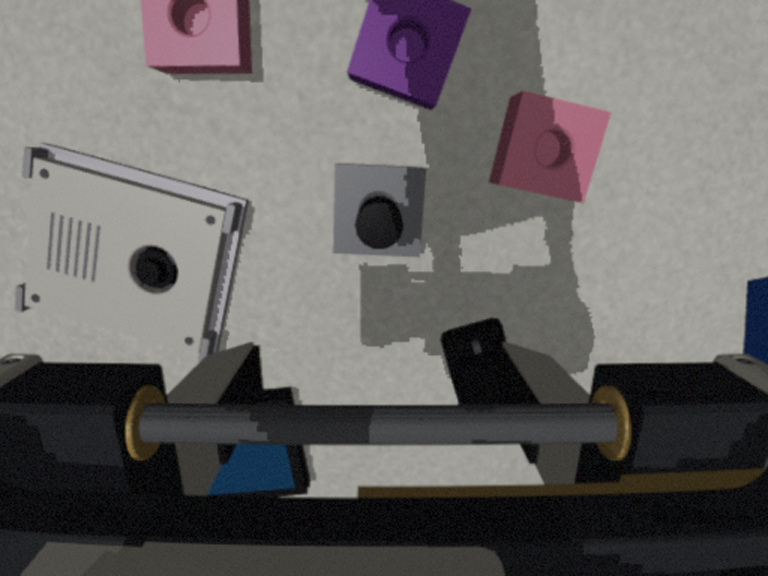

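View pics/s14.png

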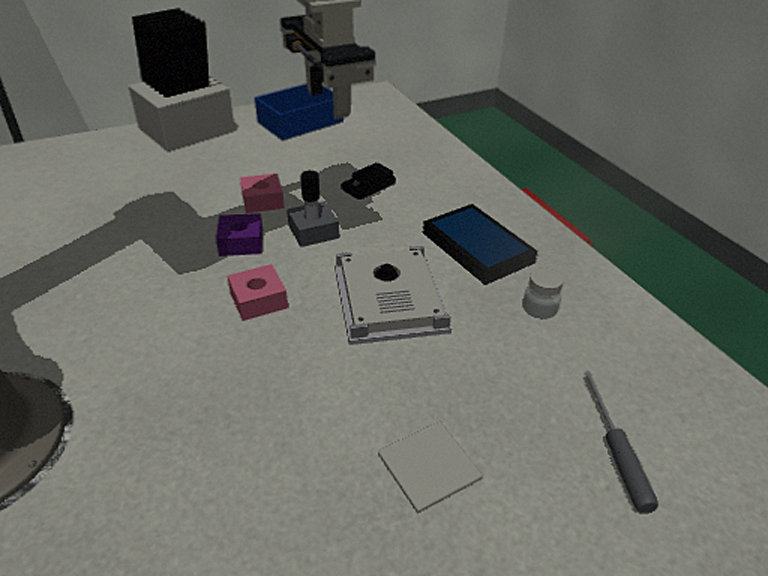

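```bash
python3 -c "
from cell import workorder
print(workorder.hand_in())"
```

```text
the job is handed in; nothing more can be done
None
```

The job is done and handed in at about 25 s. The cap is snapped home in the well and the pusher is back in its stand.

- **Placing the cap:** I picked it up by the stem, laid it stem up on the latches and let go. Its top then read 52.7 mm above the table; about 52.4 mm was expected.
- **Pressing:** I pressed it with the pusher only. The latches gave way at a wrist reading of about 9 N and the cap came to rest on the shim, about 1 mm thick.
- **Holding:** I held it there for about 0.75 s at a wrist reading of 15.4 to 16.6 N. That is about 17 to 18 N on the cap once the pusher's weight is added, with 3 to 5 N of sideways force.
- **Last checks:**
  - The cap's top is about 39 mm above the table, below the flange level it had on the latches.
  - The pusher stands upright in the grey stand, within about 0.5 mm of where it was.
  - The gripper is open and clear of everything, and the other objects look unmoved in the side picture.

No check failed. Camera and arm positions disagreed by up to about 1 mm, within the stated calibration. Force was read only at the end of each move call, so brief peaks between readings were not seen.

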